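# Re-calibrate the counting scale on its check weights

### The job

The counting scale needs its span calibrated. Lay the second steel check weight flat and squarely on top of the one already on the pan, edges flush; then, with that load on, take the shorter screwdriver out of the wooden block, reach its blade straight down the small round recess at the right end of the sloping console and gently push the sprung calibration button in, holding it in for a full second. Finally put the screwdriver back in a hole of the block, fully home, and leave the weights, the longer screwdriver and the things round about where they are.

Things in the scene. Friction and masses are not known exactly. Their poses are not given: they have to be found in the camera images.
- scale: light grey bench counting scale, 293 x 260 x 68 mm, fixed. Origin: centre of its underside; -x is its front, y its left, z up. The console in front is a flat face sloping at 27 deg, from 28 mm high at x = -155 to 64 mm at x = -84 mm, with a display, dummy flat keys and the recess. Behind it the steel pan, 196 x 236 mm, flat top at z = 68 mm, centre at x = 34 mm
- recess_mouth (a point): centre of the mouth of the recess, level with the console's face, 94 mm right of the console's middle: a straight round bore, 10 mm diameter, square to the face, in a dark flat ring (12 to 21 mm diameter). In the bore is the cap (8.6 mm diameter) of the sprung button, 8 to 14 mm below the face; how deep differs from scale to scale and must be felt
- recess_axis_out (a point): point on the bore's axis 100 mm out from recess_mouth; the line from here to recess_mouth is the direction to push, 27 deg from straight down, away from the scale's front. More than about 12 deg off this line the screwdriver's shaft jams on the rim before the button is in
- cal_button (a joint): travel of the button in m: 0 = out, 0.004 = in, at its hard stop. It counts as pressed beyond 0.0025. The spring takes about 1.6 N to start, 4.6 N at 0.0025 and 6.4 N at the stop, and pushes the button out again
- weight_low: flat steel check weight, 90 x 50 x 18 mm, 0.62 kg, lying loose on the pan. Origin: centre of its underside; x along the 90 mm length, y along the 50 mm width, z up
- weight_up: the second check weight, identical, 90 x 50 x 18 mm, 0.62 kg, lying flat on the bench to the left of the scale; origin and axes as for weight_low
- tool_block: block of pale wood, 200 x 60 x 100 mm, fixed, right of the scale. Origin: centre of its underside; x along its length. Three round holes, 12 mm diameter, 90 mm deep, go straight down from its top (z = 100 mm) at x = -70, 0, +70 mm, y = 0; the middle one is empty, the screwdrivers stand in the end ones, either way round
- tool_block_hole0 (a point): centre of the mouth of the hole at x = -70 mm, on the block's top
- tool_block_hole1 (a point): centre of the mouth of the middle hole (empty)
- tool_block_hole2 (a point): centre of the mouth of the hole at x = +70 mm
- short_driver: the shorter screwdriver, 169 mm: round handle 85 mm long, 22 mm thick at the shaft end swelling to 32 mm; straight 6.2 mm shaft ending in a 5 mm blade, together 85 mm. 0.09 kg. Stands upright in the block, its handle resting on the block's top and rising 84 mm above it. The body's frame lies a little askew to the shaft: use the two points
- short_driver_tip (a point): end of the blade of the shorter screwdriver
- short_driver_grip (a point): point on the axis of its handle where it is 31 mm thick, a good place to grip; 136 mm from the tip along the axis, 32 mm below the handle's end
- long_driver: the longer screwdriver, 209 mm, standing in the other end hole on its blade tip, so that its handle ends about 219 mm above the bench; leave it there. Its origin lies near its middle
- screw_jar: glass jar of screws with a tin lid, 76 mm wide, 98 mm high, standing behind the block; origin under its centre
- measure: tape measure, 39 x 88 x 64 mm, standing in front of the scale at its left; origin under its centre
Things that resemble listed ones, but are neither listed nor needed, are in the scene too. Of the things that look like the short_driver, the smaller one is meant.

How it is judged (in metres and radians):
On the way, in this order (a step that is already met when the one before it is completed fails the run):
1. the second check weight lies squarely on the first, on the pan, and is released (x of weight_up in the frame of weight_low between -0.006 and 0.006 m and y of weight_up in the frame of weight_low between -0.005 and 0.005 m and z of weight_up in the frame of weight_low between 0.0155 and 0.0205 m and angle between the x axis of weight_up and the x axis of weight_low, either way round below 0.105 rad and angle between weight_low's own z axis and vertical below 0.05 rad and distance of weight_low from where it was at the start of the episode below 0.02 m and contact force between the fingers and weight_up below 0.3 N), for 0.2 s.
2. with both weights on, the button is held in beyond 2.5 mm by the shorter screwdriver for 0.8 s (x of weight_up in the frame of weight_low between -0.006 and 0.006 m and y of weight_up in the frame of weight_low between -0.005 and 0.005 m and z of weight_up in the frame of weight_low between 0.0155 and 0.0205 m and angle between the x axis of weight_up and the x axis of weight_low, either way round below 0.105 rad and angle between weight_low's own z axis and vertical below 0.05 rad and distance of weight_low from where it was at the start of the episode below 0.02 m and value of joint cal_button above 0.0025 m and contact force between short_driver and scale above 1 N), for 0.8 s.
At the end, for the whole second after the job is handed in: Second weight flat on the first (edges within 6 mm along, 5 mm across, 6 deg), which is still on the pan within 20 mm of where it lay; button out again; short screwdriver standing in a hole of the block, blade tip under 25 mm above the bench (15 when home); all at rest (x of weight_up in the frame of weight_low between -0.006 and 0.006 m and y of weight_up in the frame of weight_low between -0.005 and 0.005 m and z of weight_up in the frame of weight_low between 0.0155 and 0.0205 m and angle between the x axis of weight_up and the x axis of weight_low, either way round below 0.105 rad and angle between weight_low's own z axis and vertical below 0.05 rad and distance of weight_low from where it was at the start of the episode below 0.02 m and value of joint cal_button below 0.001 m and z of short_driver_tip in the frame of tool_block below 0.025 m and x of short_driver_tip in the frame of tool_block between -0.085 and 0.085 m and y of short_driver_tip in the frame of tool_block between -0.012 and 0.012 m and linear speed of each of short_driver, weight_up below 0.02 m/s); the robot touches nothing.
It fails at once if the screwdriver is pushed against the scale or its button harder than 25 N (contact force between short_driver and scale above 25 N).
It fails at once if the check weight already on the pan is shoved more than 20 mm (distance of weight_low from where it was at the start of the episode above 0.02 m).
It fails at once if the longer screwdriver is pulled out or knocked over (moved more than 40 mm) (distance of long_driver from where it was at the start of the episode above 0.04 m).
It fails at once if the jar or the tape measure is knocked more than 40 mm (distance of any of screw_jar, measure from where it was at the start of the episode above 0.04 m).
It also fails if it takes over 56 s, if anything falls off the work surface, if the arm or the gripper's body presses on something with over 40 N, if the wrist force passes 120 N, or if a joint passes its speed limit or range.

### The arm

A 6-joint arm with a two-finger parallel gripper is mounted at the origin on a cart in front of the work surface, level with it; the furniture and walls round the work are solid. World frame = base frame: x ahead of the robot, y to its left, z up, the work surface at z = 0. Lengths are in mm, angles in rad, forces in N, time in s.
With the tool pointing down it reaches from about 350 to 875 mm from the base axis. Payload 4.2 kg.
Tool frame: the origin (TCP) lies between the finger pads; the fingertips stand 25 mm ahead of it and the grasp point (between the pads) lies 6 mm ahead of it; z points along the fingers, y is the line along which they close (so a half turn about z gives the same grasp; the last joint's range is limited). The gripper opens to 85 mm and grips with 20 to 120 N. Pads are 22 mm wide; open, the fingers measure 114 mm over their backs; the gripper's body (76 mm by 85 mm) begins 54 mm behind the grasp point. The pads swing forward as they close: fully open they stand 13 mm farther back than shut.
Start: joints at [1.394, 0.385, 0.008, 0, -1.194, -0.259], TCP at [263.801, 566.576, 256.312] pointing down, gripper open.
Joint ranges: [-3.14, 3.14], [-1.21, 2.06], [-1.07, 1.41], [-3.16, 2.05], [-2.99, -0.16], [-3.1, 3.1]. Speed limits (rad/s): [2.79, 2.79, 3.14, 3.14, 3.14, 3.14].

### API

Orientations are given as a unit quaternion [x, y, z, w].
In Python, from bench import read_state, imaging, workorder, nets gives the robot as it stands.
- The arm moves only by the tool apply_moves, never from a script. Its argument "rows" is a list of rows, each an object with "hand": the opening, from -1 (shut) to 1 (fully open); "delta_pos": the shift along the tool's x, y, z in mm, a list of three; "yaw": the turn about the tool's z in rad. A call has 1 to 12 rows; each row is the pose to reach, as a shift and turn from the pose commanded when the call began, along the tool's axes at that moment; what a row does not reach only later rows make up. A row lasts 1/12 s, in which the tool goes at most 41.7 mm and 7.16 degrees, less where a joint would pass 70% of its speed; a pose out of reach is approached as far as the arm can. A call with a gripper value outside its range is refused whole. The fingers move at their own pace and stop on an object; the grip force is fixed at half the most. Time passes only in rows, so rows that repeat a pose let the fingers close. It gives the time, the measured TCP pose, the force, the opening and the grip force at its end, in the units of the state.
- read_state(): the state, without advancing time (a new reading comes with each control period).
- imaging.get_image(name): name is "side" or "top"; returns a dict with "pixels" (420x560x3 uint8, red, green, blue), "fx", "fy", "cx", "cy" (pixels), "xyz" and "rotation" of the camera in the world. Camera axes: x right, y down, z forward; pixel columns grow to the right and rows downward; lengths in mm; the calibration is good to about 2 mm. A picture is of the moment at which its call begins. There is no depth.
- workorder.job_done(): hands the job in; it is judged then, once.
Trained networks look in the newest picture that a camera, given by its name, has taken for a name from the list of things; names that differ only in an ending like _2 or _b are one class to them, and where a whole thing is asked for, a point or a joint stands for the part that bears it (a point fixed in the world has none). Each returns a list of dicts, best first, with "score" (0 to 1); they miss things now and then, are a little off and sometimes report something else, mostly with a low value. They report only what shows in the picture. A call takes as long as a camera call. They do not tell look-alikes from the thing itself.
- nets.find_in(camera, query): "location" ([row, column] in pixels, amid what is visible of it).
- nets.pinpoint(camera, query): "location" ([row, column] in pixels: a listed point, or the origin of a listed thing).
The state is a dict: "clock": time; "joints": joint angles; "joint_vel": joint speeds; "joint_efforts": joint torques, N m; "position": TCP position; "ee_rot": TCP orientation; "contact_force": force on the tool from outside, world axes, zero at the start; "wrist_torque": the same for the moment, N m; "gripper_width": finger opening in mm; "grasp_force": force on a finger pad.
Only numpy, scipy, OpenCV 4.12 (cv2) and the standard library are available. Lean on these libraries where they do the work, as an engineer would, in place of code of your own. Each camera call takes 0.05 s, during which the arm holds its last target. There are 200 camera calls.

## Working session

There is one attempt and no reset: what is moved stays moved. The work goes in short steps, Python scripts to look and compute and a tool call to move; the robot and the scene stay as the last step left them, time stands still between calls to the robot, and variables do not carry over. Pictures are saved under pics/ and viewed, at most 10 in all, crops included, and the job is handed in when it is done.

Besides the shell and the picture viewer there is one more tool, called after "Request:" by a JSON object that holds its "method" and its "body". apply_moves: Moves the arm, as the interface text tells. Its arguments: {"type":"object","properties":{"rows":{"type":"array"}},"required":["rows"]}

```bash
mkdir -p pics; ls; python3 - <<'E'
from bench import read_state, imaging, nets
import cv2
s=read_state();print({k:s[k] for k in('clock','position','ee_rot','gripper_width')})
for c in('side','top'):
    im=imaging.get_image(c);cv2.imwrite(f'pics/{c}0.png',im['pixels'][:,:,::-1])
    print(c,im['fx'],im['fy'],im['cx'],im['cy'],im['xyz'],im['rotation'])
    for q in('scale','recess_mouth','recess_axis_out','weight_low','weight_up','tool_block_hole0','tool_block_hole1','tool_block_hole2','tool_block','short_driver_tip','short_driver_grip','short_driver','long_driver','screw_jar','measure'):
        print(q,[(round(d['location'][0],1),round(d['location'][1],1),round(d['score'],2)) for d in nets.pinpoint(c,q)][:4])
E
```

```text
pics
{'clock': 0.0, 'position': array([263.58357789, 566.10082298, 255.19764293]), 'ee_rot': array([ 9.76333409e-01, -2.16267928e-01, -2.05327181e-04,  1.10230850e-03]), 'gripper_width': 85.20675093323639}
side 482.50519465040173 482.50519465040173 282.34988217940804 211.90163508510898 [  131.77775768 -1026.00385194   711.80844031] [ 0.84201149 -0.17432565  0.09930821 -0.50076452]
scale [(243.8, 298.3, 0.83)]
recess_mouth [(256.7, 281.5, 0.78)]
recess_axis_out [(231.8, 264.2, 0.95)]
weight_low []
weight_up [(203.8, 224.2, 0.61)]
tool_block_hole0 [(286.5, 326.0, 0.82), (277.8, 358.9, 0.64), (299.5, 299.7, 0.6)]
tool_block_hole1 [(286.5, 326.0, 0.82), (277.8, 358.9, 0.64), (299.5, 299.7, 0.6)]
tool_block_hole2 [(286.5, 326.0, 0.82), (277.8, 358.9, 0.64), (299.5, 299.7, 0.6)]
tool_block [(329.4, 326.1, 0.63)]
short_driver_tip [(333.2, 246.7, 0.72)]
short_driver_grip [(261.4, 243.0, 0.7), (276.7, 298.6, 0.56)]
short_driver [(295.3, 300.5, 0.94), (286.1, 248.1, 0.61)]
long_driver [(267.4, 353.0, 0.62), (298.2, 301.4, 0.58)]
screw_jar [(277.3, 393.2, 0.57)]
measure [(228.1, 204.9, 0.58)]
t
[... 295 characters left out ...]
88.9, 0.94)]
weight_up [(245.0, 166.6, 0.78)]
tool_block_hole0 [(224.8, 418.7, 0.81), (196.4, 417.3, 0.75), (251.0, 428.2, 0.73)]
tool_block_hole1 [(224.8, 418.7, 0.81), (196.4, 417.3, 0.75), (251.0, 428.2, 0.73)]
tool_block_hole2 [(224.8, 418.7, 0.81), (196.4, 417.3, 0.75), (251.0, 428.2, 0.73)]
tool_block [(226.5, 412.4, 0.84), (244.1, 171.9, 0.41)]
short_driver_tip [(291.0, 392.2, 0.85), (237.2, 330.9, 0.55), (228.7, 406.2, 0.49)]
short_driver_grip [(254.5, 432.6, 0.7), (298.7, 412.2, 0.66)]
short_driver [(288.0, 397.3, 0.93), (252.5, 421.3, 0.64)]
long_driver [(194.3, 409.1, 0.61), (243.8, 168.7, 0.27), (196.0, 288.2, 0.25)]
screw_jar [(138.9, 374.1, 0.87)]
measure [(280.2, 221.7, 0.56)]
```

View pics/side0.png

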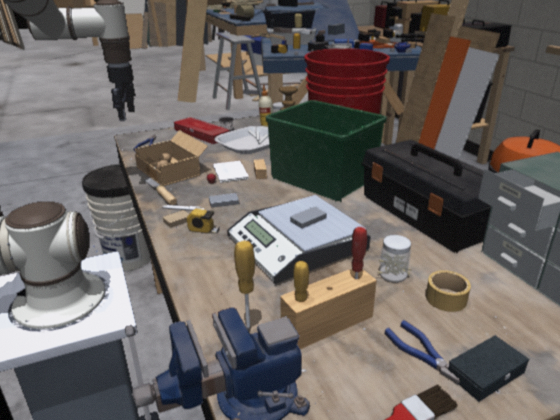

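View pics/top0.png

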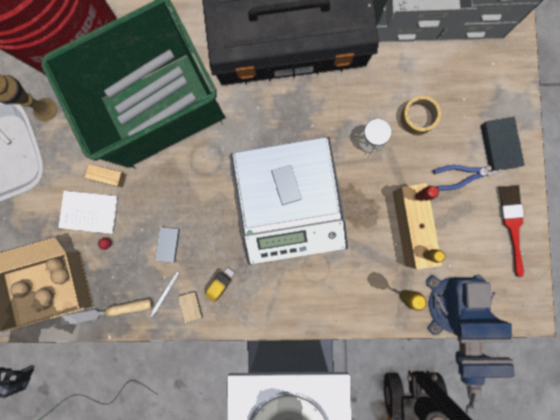

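Side view: the short yellow driver stands in the block's front hole (handle about (281,301)). The red long driver is in the rear hole (250,359). A larger yellow decoy stands in front of the block (265,245). Top view: weight_up is at (245,167), weight_low at (185,287), the recess ring at (236,332), and the block holes at (196,417), (225,419) and (251,428).

```bash
cat > h.py <<'E'
import numpy as np, cv2
from scipy.spatial.transform import Rotation as R
from scipy.optimize import least_squares
CAM={'side':(482.50519,282.34988,211.90164,[131.77776,-1026.00385,711.80844],[0.84201149,-0.17432565,0.09930821,-0.50076452]),
'top':(412.698188,279.51653,209.390034,[503.536128,-15.94126,1102.893881],[-0.70047074,0.71267686,-0.014863,0.03480695])}
def proj(c,P):
    f,cx,cy,t,q=CAM[c];p=R.from_quat(q).inv().apply(np.atleast_2d(P)-t)
    return np.c_[f*p[:,1]/p[:,2]+cy,f*p[:,0]/p[:,2]+cx]   # row,col
def ray(c,rc):
    f,cx,cy,t,q=CAM[c];return np.array(t),R.from_quat(q).apply([(rc[1]-cx)/f,(rc[0]-cy)/f,1])
def onz(c,rc,z):
    t,d=ray(c,rc);return t+d*(z-t[2])/d[2]
def tri(s,t):
    r=least_squares(lambda P:np.r_[(proj('side',P)-s).ravel(),(proj('top',P)-t).ravel()],onz('top',t,80))
    return r.x.round(1),np.abs(r.fun).max().round(1)
E
python3 - <<'E'
from h import *
print('recess',tri((256.7,281.5),(236.3,332.6)));print('out',tri((231.8,264.2),(257.1,341.1)))
print('scale',tri((243.8,298.3),(196.2,289.2)))
for a,b in(((286.5,326),(224.8,418.7)),((277.8,358.9),(196.4,417.3)),((299.5,299.7),(251,428.2))):print('hole',tri(a,b))
print('wup',tri((203.8,224.2),(245,166.6)))
print('grip',tri((276.7,298.6),(254.5,432.6)),'decoy grip',tri((261.4,243),(298.7,412.2)),'decoytip',tri((333.2,246.7),(291,392.2)))
print('long',tri((267.4,353),(194.3,409.1)),'jar',tri((277.3,393.2),(138.9,374.1)),'meas',tri((228.1,204.9),(280.2,221.7)))
im=cv2.imread('pics/top0.png')
def crop(r,c,h,k):return cv2.resize(im[r-h:r+h,c-h:c+h],None,fx=k,fy=k,interpolation=cv2.INTER_CUBIC)
A=np.hstack([crop(245,167,25,8),crop(185,287,25,8)]);cv2.imwrite('pics/w.png',A)
g=cv2.cvtColor(im,cv2.COLOR_BGR2HSV)
for r,c in((245,167),(240,172),(245,182),(185,287),(180,282),(185,310)):print(r,c,im[r,c],g[r,c])
E
```

```text
recess (array([ 509. , -121. ,   52.7]), np.float64(0.8))
out (array([ 461.2, -130.9,  140.5]), np.float64(1.3))
scale (array([ 6.126e+02, -1.050e+01, -2.000e-01]), np.float64(1.6))
hole (array([ 528.3, -322.2,   97.7]), np.float64(1.2))
hole (array([ 601.8, -323.5,   98.3]), np.float64(0.8))
hole (array([ 462.1, -340.7,   98.9]), np.float64(2.5))
wup (array([493.6, 321.6, -10.1]), np.float64(1.2))
grip (array([ 459.3, -334.7,  151.2]), np.float64(1.1)) decoy grip (array([ 365.4, -277.9,  177.3]), np.float64(0.8)) decoytip (array([ 361.9, -279.2,   -5.1]), np.float64(0.4))
long (array([ 603.4, -299.5,  109.6]), np.float64(0.4)) jar (array([ 763.3, -241.7,   -1.7]), np.float64(1.6)) meas (array([395. , 171.1,   3.3]), np.float64(0.4))
245 167 [192 182 176] [109  21 192]
240 172 [192 183 177] [108  20 192]
245 182 [134 143 153] [ 14  32 153]
185 287 [211 201 195] [109  19 211]
180 282 [209 197 193] [113  20 209]
185 310 [233 226 220] [106  14 233]
```

View pics/w.png

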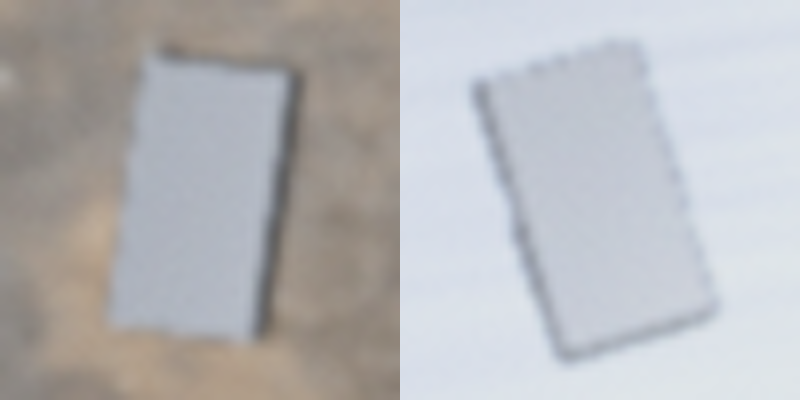

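Crop at 8x (left: weight_up, right: weight_low): the top faces show clearly. weight_up's corners are near (50,150), (70,290), (340,255) and (325,110). weight_low is rotated the other way, with dark side faces at its left and bottom edges.

```bash
cat > fit.py <<'E'
from h import *
def face(img,r,c,z,lo,hi,blue,h=25,k=8):
    a=cv2.resize(img[r-h:r+h,c-h:c+h],None,fx=k,fy=k,interpolation=cv2.INTER_CUBIC).astype(int)
    g=a.mean(2);m=((g>lo)&(g<hi)&(a[:,:,0]-a[:,:,2]>blue)).astype(np.uint8)
    m=cv2.morphologyEx(m,cv2.MORPH_OPEN,np.ones((9,9)))
    n,L,S,C=cv2.connectedComponentsWithStats(m);i=L[h*k,h*k];m=(L==i).astype(np.uint8)
    ct=max(cv2.findContours(m,0,2)[0],key=cv2.contourArea)
    q=cv2.boxPoints(cv2.minAreaRect(ct))
    P=np.array([onz('top',((y+.5)/k-.5+r-h,(x+.5)/k-.5+c-h),z)[:2] for x,y in q])
    e=P[1]-P[0],P[2]-P[1];l=[np.hypot(*v) for v in e];v=e[int(l[1]>l[0])]
    return P.mean(0).round(1),np.degrees(np.arctan2(v[1],v[0]))%180,np.round(l,1)
if __name__=='__main__':
    im=cv2.imread('pics/top0.png')
    print(face(im,245,167,18,160,220,3))
    for hi in(212,216):print(face(im,185,287,86,185,hi,3))
    s=cv2.imread('pics/side0.png');a=[s[185:215,205:245],s[200:235,285:335]]
    a=[cv2.resize(i,(400,300),interpolation=cv2.INTER_CUBIC) for i in a];cv2.imwrite('pics/ws.png',np.hstack(a))
E
python3 fit.py
python3 - <<'E'
from h import *
from bench import read_state
print('lowtop proj side',proj('side',[565,-33,86]))
# net scatter check: scale pose fit  & block fit from holes
obs={'top':[((528,-322),0)]}
H=[((299.5,299.7),(251,428.2)),((286.5,326),(224.8,418.7)),((277.8,358.9),(196.4,417.3))]
def b(p):
    o=[]
    for i,(s,t) in enumerate(H):
        P=[p[0]+70*(i-1)*np.cos(p[2]),p[1]+70*(i-1)*np.sin(p[2]),100]
        o+=[proj('side',P)[0]-s,proj('top',P)[0]-t]
    return np.ravel(o)
r=least_squares(b,[528,-325,0]);print('block',r.x,r.fun.round(1))
def sc(p):
    c,s=np.cos(p[2]),np.sin(p[2]);w=lambda x,y,z:[p[0]+c*x-s*y,p[1]+s*x+c*y,z]
    x=-119.5;m=(x,-94,46.1);ou=(x-45.4,-94,46.1+89.1)
    o=[]
    for P,S,T in((m,(256.7,281.5),(236.3,332.6)),(ou,(231.8,264.2),(257.1,341.1)),((0,0,0),(243.8,298.3),(196.2,289.2))):
        o+=[proj('side',w(*P))[0]-S,proj('top',w(*P))[0]-T]
    return np.ravel(o)
r=least_squares(sc,[612,-10,0]);print('scale',r.x,r.fun.round(1))
s=read_state();print(R.from_quat(s['ee_rot']).as_matrix().round(3),s['position'],s['clock'])
E
```

```text
(array([493.3, 315.2]), np.float64(172.9099079676482), array([88. , 48.6]))
(array([638.6,  -7.6]), np.float64(14.95983543085839), array([51., 94.]))
(array([638.3,  -6.3]), np.float64(14.900851182749932), array([55.1, 95.2]))
lowtop proj side [[223.74167548 287.23797112]]
block [ 5.30416820e+02 -3.29158777e+02  1.21391175e-01] [-1.4  1.   3.  -2.1  0.6  3.6  0.2  2.7 -1.  -2.2 -0.  -0.6]
scale [ 6.12276473e+02 -1.03720006e+01  1.50091143e-01] [ 2.4 -1.  -0.5  0.1  1.2 -0.8 -2.2 -1.1 -0.2  1.5  1.6 -0.6]
[[ 0.907 -0.422 -0.   ]
 [-0.422 -0.907  0.   ]
 [-0.    -0.    -1.   ]] [263.82421964 566.57130093 256.32915175] 1.6
```

View pics/ws.png

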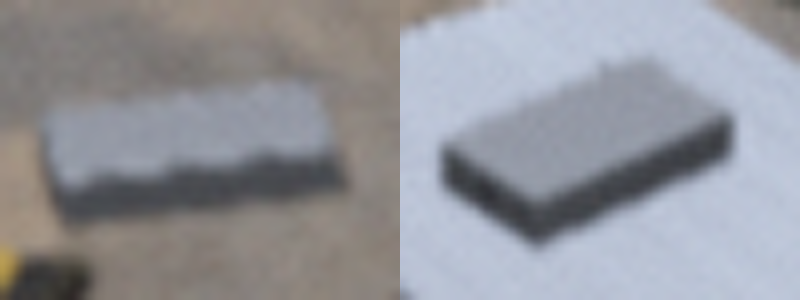

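Side crop: weight_up's top face is centred near pixel (198.6,224.2) and weight_low's near (215.5,308.5). Both lie flat.

```bash
python3 - <<'E'
from h import *
print('up side z18',onz('side',(198.6-.5,224.2-.5),18),'low side z86',onz('side',(215,308),86))
tu=proj('top',[493.3,315.2,18])[0];tl=proj('top',[638.5,-7,86])[0]
print(tri((198.1,223.7),tu),tri((215,308),tl))
# low weight corners in side view -> yaw/size
C=[onz('side',(200+y/8.571-.5,285+x/8-.5),86)[:2] for x,y in((45,150),(135,203),(332,117),(240,60))]
C=np.array(C);print(C.round(1),[np.hypot(*(C[i]-C[i-1])).round(1) for i in range(4)])
for a,b in((1,2),(0,3)):
    v=C[b]-C[a];print(np.degrees(np.arctan2(v[1],v[0])))
# edge-based top-view crop corners from picture
for nm,q,r0,c0,z in(('up',[(150,50),(292,70),(255,338),(108,325)],220,142,18),('low',[(480,85),(635,42),(715,308),(562,355)],160,262,86)):
    if nm=='low':q=[(x-400,y) for x,y in q]
    P=np.array([onz('top',(r0+y/8-.5,c0+x/8-.5),z)[:2] for x,y in q]);print(nm,P.mean(0).round(1),[np.hypot(*(P[i]-P[i-1])).round(1) for i in range(4)],[np.degrees(np.arctan2(*(P[i]-P[j])[::-1])).round(1) for i,j in((0,3),(1,2))])
E
```

```text
up side z18 [492.8491491  305.66241449  18.        ] low side z86 [634.54751803 -12.6628144   86.        ]
(array([494.2, 316.5,  12.7]), np.float64(0.5)) (array([638.4,  -6.7,  82.2]), np.float64(0.3))
[[586.4  -3.3]
 [599.7 -45.2]
 [683.3 -23. ]
 [672.1  23.7]] [np.float64(89.9), np.float64(44.0), np.float64(86.5), np.float64(48.1)]
14.858272087315129
17.51382222238281
up [494.2 313.8] [np.float64(91.4), np.float64(48.0), np.float64(88.8), np.float64(49.1)] [np.float64(-8.5), np.float64(-7.9)]
low [637.9  -5.5] [np.float64(88.1), np.float64(50.0), np.float64(86.7), np.float64(49.5)] [np.float64(15.9), np.float64(15.5)]
```

Request:
{"method": "apply_moves", "body": {"rows": [{"hand": 1, "delta_pos": [100, 42, 0], "yaw": -0.1}, {"hand": 1, "delta_pos": [250, 105, 20], "yaw": -0.3}, {"hand": 1, "delta_pos": [315, 131, 100], "yaw": -0.305}, {"hand": 1, "delta_pos": [315, 131, 100], "yaw": -0.305}, {"hand": 1, "delta_pos": [315, 131, 170], "yaw": -0.305}, {"hand": 1, "delta_pos": [315, 131, 170], "yaw": -0.305}, {"hand": 1, "delta_pos": [315, 131, 170], "yaw": -0.305}, {"hand": 1, "delta_pos": [315, 131, 170], "yaw": -0.305}, {"hand": 1, "delta_pos": [315, 131, 170], "yaw": -0.305}, {"hand": 1, "delta_pos": [315, 131, 170], "yaw": -0.305}, {"hand": 1, "delta_pos": [315, 131, 170], "yaw": -0.305}, {"hand": 1, "delta_pos": [315, 131, 170], "yaw": -0.305}]}}

```text
clock: 2.6
position: [494.5, 314.0, 85.6]
ee_rot: [0.998, -0.066, -0.0, 0.001]
contact_force: [-0.3, 0.7, -0.2]
gripper_width: 85.6
grasp_force: 0.0
```

Request:
{"method": "apply_moves", "body": {"rows": [{"hand": 1, "delta_pos": [-1, -1, 30], "yaw": 0}, {"hand": 1, "delta_pos": [-1, -1, 50], "yaw": 0}, {"hand": 1, "delta_pos": [-1, -1, 58], "yaw": 0}, {"hand": 1, "delta_pos": [-1, -1, 58], "yaw": 0}, {"hand": 0.1, "delta_pos": [-1, -1, 58], "yaw": 0}, {"hand": -0.2, "delta_pos": [-1, -1, 58], "yaw": 0}, {"hand": -1, "delta_pos": [-1, -1, 58], "yaw": 0}, {"hand": -1, "delta_pos": [-1, -1, 58], "yaw": 0}, {"hand": -1, "delta_pos": [-1, -1, 58], "yaw": 0}, {"hand": -1, "delta_pos": [-1, -1, 58], "yaw": 0}, {"hand": -1, "delta_pos": [-1, -1, 58], "yaw": 0}]}}

```text
clock: 3.52
position: [493.6, 316.4, 30.3]
ee_rot: [0.998, -0.065, 0.001, -0.001]
contact_force: [-1.8, 0.0, 6.1]
gripper_width: 47.9
grasp_force: 64.6
```

Request:
{"method": "apply_moves", "body": {"rows": [{"hand": -1, "delta_pos": [0, 0, -30], "yaw": 0}, {"hand": -1, "delta_pos": [0, 0, -70], "yaw": 0}, {"hand": -1, "delta_pos": [0, 0, -110], "yaw": 0}, {"hand": -1, "delta_pos": [0, 0, -110], "yaw": 0}, {"hand": -1, "delta_pos": [0, 0, -110], "yaw": 0}]}}

```text
clock: 3.93
position: [493.6, 316.8, 140.7]
ee_rot: [0.998, -0.066, 0.001, -0.003]
contact_force: [-0.6, -0.6, -6.3]
gripper_width: 48.0
grasp_force: 65.8
```

```bash
python3 - <<'E'
from bench import read_state, imaging, nets
import cv2,numpy as np
L=[]
for i in range(4):
    im=imaging.get_image('side');L.append(read_state()['position'])
print(np.round(L,1));cv2.imwrite('pics/s1.png',im['pixels'][:,:,::-1])
from h import proj
r,c=proj('side',L[-1])[0];r,c=int(r),int(c);print(r,c)
cv2.imwrite('pics/s1c.png',cv2.resize(im['pixels'][r-45:r+35,c-50:c+50,::-1],None,fx=6,fy=6,interpolation=cv2.INTER_CUBIC))
E
```

```text
[[492.1 315.4 138. ]
 [491.5 314.7 136.5]
 [491.4 314.5 135.8]
 [491.7 314.6 135.6]]
162 219
```

View pics/s1c.png

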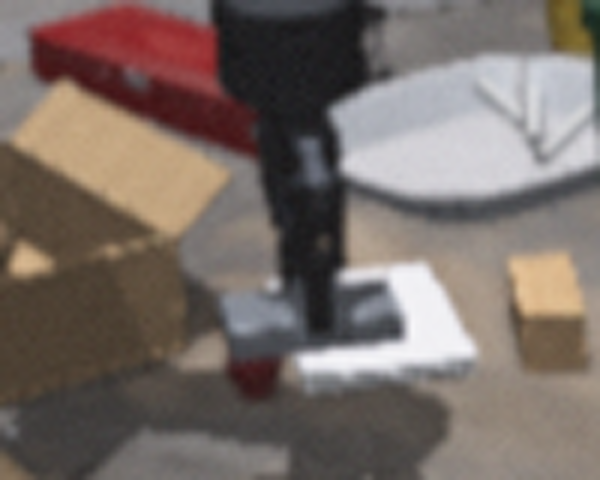

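Side crop: the weight hangs level between the fingers, with the finger at column 325 and the weight spanning columns 222 to 405. Fingertips end at or just above its bottom edge.

Request:
{"method": "apply_moves", "body": {"rows": [{"hand": -1, "delta_pos": [10, 16, -30], "yaw": -0.02}, {"hand": -1, "delta_pos": [30, 48, -30], "yaw": -0.1}, {"hand": -1, "delta_pos": [52, 82, -30], "yaw": -0.2}, {"hand": -1, "delta_pos": [74, 117, -30], "yaw": -0.3}, {"hand": -1, "delta_pos": [96, 152, -30], "yaw": -0.35}, {"hand": -1, "delta_pos": [118, 187, -30], "yaw": -0.398}, {"hand": -1, "delta_pos": [140, 222, -30], "yaw": -0.398}, {"hand": -1, "delta_pos": [160, 255, -30], "yaw": -0.398}, {"hand": -1, "delta_pos": [175, 280, -30], "yaw": -0.398}, {"hand": -1, "delta_pos": [187, 299, -30], "yaw": -0.398}, {"hand": -1, "delta_pos": [187, 299, -20], "yaw": -0.398}, {"hand": -1, "delta_pos": [187, 299, -10], "yaw": -0.398}]}}

```text
clock: 5.13
position: [639.2, -6.4, 145.7]
ee_rot: [0.991, 0.132, -0.001, -0.0]
contact_force: [-0.1, -0.3, -6.2]
gripper_width: 48.1
grasp_force: 66.0
```

Request:
{"method": "apply_moves", "body": {"rows": [{"hand": -1, "delta_pos": [0, 0, 0], "yaw": 0}, {"hand": -1, "delta_pos": [0, 0, 0], "yaw": 0}, {"hand": -1, "delta_pos": [0, 0, 0], "yaw": 0}]}}

```text
clock: 5.38
position: [639.3, -3.9, 147.8]
ee_rot: [0.991, 0.134, -0.001, 0.0]
contact_force: [-0.6, 0.3, -5.4]
gripper_width: 48.2
grasp_force: 65.9
```

```bash
python3 - <<'E'
from bench import read_state, imaging, nets
import cv2,numpy as np
a=imaging.get_image('side')['pixels'];b=imaging.get_image('top')['pixels']
cv2.imwrite('pics/s2.png',a[:,:,::-1]);cv2.imwrite('pics/t2.png',b[:,:,::-1])
s=read_state();print(s['clock'],s['position'].round(1),s['ee_rot'].round(3),s['contact_force'].round(1))
A=cv2.resize(a[170:250,260:360,::-1],None,fx=4,fy=4,interpolation=2);B=cv2.resize(b[145:225,240:340,::-1],None,fx=4,fy=4,interpolation=2)
cv2.imwrite('pics/st2.png',np.hstack([A,B]))
E
```

```text
5.4833 [639.8  -3.8 148.8] [0.991 0.134 0.    0.   ] [ 0.1  0.  -5.7]
```

View pics/st2.png

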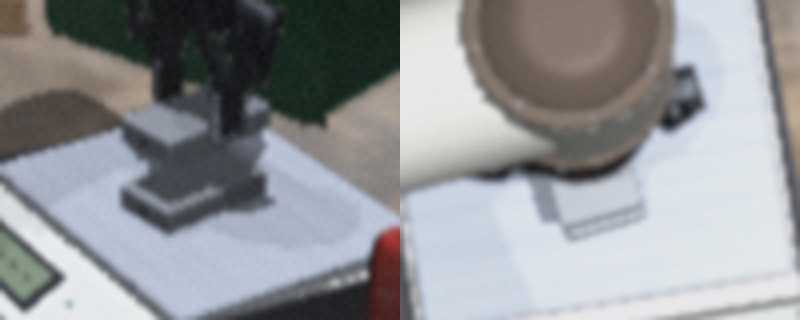

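Left (side view): the held weight is directly over the lower one, with matching corner columns (123 against 122, 268 against 268). Right (top view): only the front edges show, at about (212-238, 565-645). I'll overlay the predicted outlines to check.

```bash
cat > ov.py <<'E'
from h import *
def box(img,c,x,y,yaw,z,col,r0,c0,k):
    a=np.radians(yaw);ux=np.array([np.cos(a),np.sin(a)]);uy=np.array([-ux[1],ux[0]])
    for zz in(z,z+18):
        P=[[*(np.array([x,y])+i*45*ux+j*25*uy),zz] for i,j in((1,1),(1,-1),(-1,-1),(-1,1))]
        q=proj(c,P);q=np.c_[(q[:,1]+.5-c0)*k,(q[:,0]+.5-r0)*k].astype(np.int32)
        cv2.polylines(img,[q],True,col,1)
def show(fs,ft,out,boxes,k=8):
    o=[]
    for c,f,r0,c0 in(('side',fs,185,283),('top',ft,163,262)):
        m=cv2.resize(cv2.imread(f)[r0:r0+50,c0:c0+50],None,fx=k,fy=k,interpolation=cv2.INTER_CUBIC)
        for b,col in boxes:box(m,c,*b,col,r0,c0,k)
        o.append(m)
    cv2.imwrite(out,np.hstack(o))
E
python3 -c "
from ov import *
show('pics/s2.png','pics/t2.png','pics/ov2.png',[((638.2,-6.3,15.3,68),(0,0,255)),((639,-5,15.3,119),(0,255,0))])"
```

```text
(no output)
```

View pics/ov2.png

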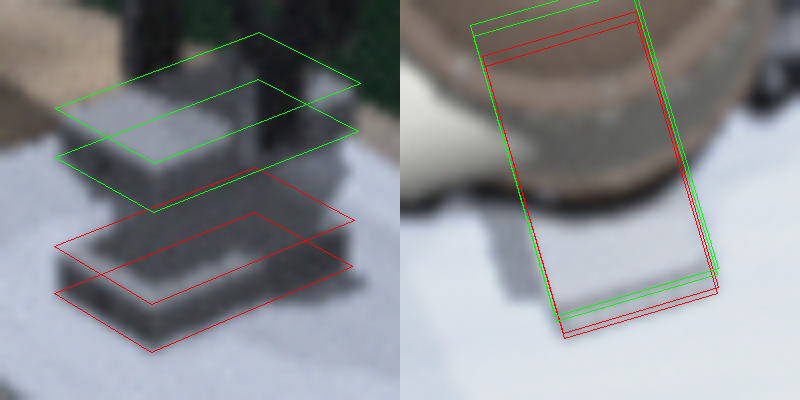

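Overlay: both wireframes match within about 1 px (1 to 2 mm) in both views, so the held weight sits about 1 mm off in y. I'll lower it.

Request:
{"method": "apply_moves", "body": {"rows": [{"hand": -1, "delta_pos": [-0.5, 1, 10], "yaw": 0}, {"hand": -1, "delta_pos": [-0.5, 1, 20], "yaw": 0}, {"hand": -1, "delta_pos": [-0.5, 1, 26], "yaw": 0}, {"hand": -1, "delta_pos": [-0.5, 1, 29], "yaw": 0}, {"hand": -1, "delta_pos": [-0.5, 1, 30], "yaw": 0}, {"hand": -1, "delta_pos": [-0.5, 1, 30], "yaw": 0}]}}

```text
clock: 5.98
position: [639.3, -6.1, 117.8]
ee_rot: [0.991, 0.133, -0.0, 0.0]
contact_force: [0.4, 0.3, -5.1]
gripper_width: 48.0
grasp_force: 65.9
```

Request:
{"method": "apply_moves", "body": {"rows": [{"hand": -1, "delta_pos": [0, 0, 1], "yaw": 0}, {"hand": -1, "delta_pos": [0, 0, 2], "yaw": 0}, {"hand": -1, "delta_pos": [0, 0, 2], "yaw": 0}]}}

```text
clock: 6.23
position: [639.5, -6.0, 116.5]
ee_rot: [0.991, 0.133, 0.0, -0.0]
contact_force: [0.4, 0.1, -6.6]
gripper_width: 48.1
grasp_force: 65.9
```

Request:
{"method": "apply_moves", "body": {"rows": [{"hand": -1, "delta_pos": [0, 0, 1], "yaw": 0}, {"hand": -1, "delta_pos": [0, 0, 1], "yaw": 0}, {"hand": -1, "delta_pos": [0, 0, 2], "yaw": 0}, {"hand": -1, "delta_pos": [0, 0, 2], "yaw": 0}]}}

```text
clock: 6.57
position: [639.6, -6.0, 116.4]
ee_rot: [0.991, 0.134, 0.001, 0.0]
contact_force: [-4.1, 0.5, 5.5]
gripper_width: 48.4
grasp_force: 67.1
```

Request:
{"method": "apply_moves", "body": {"rows": [{"hand": -1, "delta_pos": [0, 0, -1.5], "yaw": 0}, {"hand": -1, "delta_pos": [0, 0, -1.5], "yaw": 0}, {"hand": 0.4, "delta_pos": [0, 0, -1.5], "yaw": 0}, {"hand": 0.8, "delta_pos": [0, 0, -1.5], "yaw": 0}, {"hand": 0.8, "delta_pos": [0, 0, -1.5], "yaw": 0}, {"hand": 0.8, "delta_pos": [0, 0, -20], "yaw": 0}, {"hand": 0.8, "delta_pos": [0, 0, -60], "yaw": 0}, {"hand": 0.8, "delta_pos": [0, 0, -100], "yaw": 0}, {"hand": 0.8, "delta_pos": [0, 0, -120], "yaw": 0}]}}

```text
clock: 7.32
position: [641.8, -6.1, 240.4]
ee_rot: [0.991, 0.134, 0.005, 0.001]
contact_force: [0.2, 0.2, 1.5]
gripper_width: 76.9
grasp_force: 0.0
```

```bash
python3 - <<'E'
from h import *
T=cv2.imread('pics/top0.png');S=cv2.imread('pics/side0.png')
hsv=cv2.cvtColor(T,cv2.COLOR_BGR2HSV)
m=((hsv[:,:,2]>170)&(hsv[:,:,1]<45)).astype(np.uint8);m=cv2.morphologyEx(m,cv2.MORPH_CLOSE,np.ones((15,15)))
L=cv2.connectedComponents(m)[1];ct=max(cv2.findContours((L==L[200,300]).astype(np.uint8),0,2)[0],key=cv2.contourArea)
q=cv2.boxPoints(cv2.minAreaRect(ct));P=np.array([onz('top',(y,x),66)[:2] for x,y in q]);print('scale rect',P.round(1))
for i in range(4):v=P[i]-P[i-1];print(np.hypot(*v).round(0),np.degrees(np.arctan2(v[1],v[0])).round(1))
def dark(I,r,c,h,k=8):
    g=cv2.cvtColor(I[r-h:r+h+1,c-h:c+h+1],6).astype(float)
    b=np.median(g);w=np.clip(b-25-g,0,None);y,x=np.mgrid[-h:h+1,-h:h+1];print(g.astype(int) if h<7 else '');return r+(w*y).sum()/w.sum(),c+(w*x).sum()/w.sum()
t=dark(T,236,332,6);s=dark(S,257,281,6);print('ring',t,s,tri(s,t))
def yel(I,r,c,h):
    g=cv2.cvtColor(I[r-h:r+h+1,c-h:c+h+1],40).astype(int);m=(g[:,:,0]>15)&(g[:,:,0]<32)&(g[:,:,1]>150)
    y,x=np.nonzero(m);print('yel',m.sum(),y.min()+r-h,y.max()+r-h,x.min()+c-h,x.max()+c-h);return y.mean()+r-h,x.mean()+c-h
t=yel(T,256,438,10);s=yel(S,281,301,20);print(t,s)
print('pred end/base for block fit',proj('top',[[461,-337.6,184],[461,-337.6,151]]),proj('side',[[461,-337.6,184],[461,-337.6,100]]))
E
```

```text
scale rect [[ 776.4  256.6]
 [ 818.5 -240.7]
 [ 293.2 -278.4]
 [ 247.5  200.4]]
532.0 6.1
499.0 -85.2
527.0 -175.9
481.0 95.5
[[228 228 229 228 225 223 223 223 226 227 228 228 228]
 [228 228 226 220 210 198 192 198 211 221 227 229 229]
 [228 226 217 192 164 152 144 143 164 195 222 228 228]
 [228 223 196 152 134 140 130 112 122 159 207 226 229]
 [228 219 174 132 137 151 132 112 115 140 191 222 228]
 [228 217 167 134 147 153 137 128 124 142 190 222 228]
 [228 218 170 140 151 155 146 141 135 156 201 224 228]
 [228 222 188 152 147 147 147 151 156 188 218 226 228]
 [228 226 216 191 170 156 156 174 194 217 227 228 228]
 [228 228 226 222 214 200 201 214 222 227 228 229 228]
 [228 228 229 228 227 224 223 227 228 228 228 228 228]
 [228 228 229 229 228 228 228 228 229 229 228 229 229]
 [228 227 228 228 229 228 228 228 228 227 228 229 228]]
[[231 232 231 232 231 231 232 230 232 230 231 230 232]
 [230 231 231 232 232 232 231 231 231 231 231 232 231]
 [231 230 231 231 232 232 233 231 231 232 233 231 231]
 [230 231 231 233 232 229 224 213 215 226 231 232 232]
 [231 231 231 232 222 198 173 162 165 
[... 263 characters left out ...]
120 129 161 206 228 231 232]
 [231 231 223 196 165 147 161 190 214 230 232 232 231]
 [231 230 232 227 214 203 212 226 233 233 233 233 221]
 [231 231 231 231 231 229 231 231 233 232 233 222 187]]
ring (np.float64(234.7383064516129), np.float64(331.83790322580643)) (np.float64(258.0363768643143), np.float64(281.39578028373955)) (array([ 511.3, -119. ,   47. ]), np.float64(0.1))
yel 133 251 261 428 443
yel 18 262 293 295 305
(np.float64(255.49624060150376), np.float64(436.01503759398497)) (np.float64(266.72222222222223), np.float64(301.3333333333333))
pred end/base for block fit [[255.40233991 438.60493289]
 [254.80334532 433.43819545]] [[263.27685124 301.21137138]
 [298.1125207  300.73284024]]
```

Request:
{"method": "apply_moves", "body": {"rows": [{"hand": 0.8, "delta_pos": [-24, 25, 0], "yaw": 0.02}, {"hand": 0.8, "delta_pos": [-50, 52, 0], "yaw": 0.06}, {"hand": 0.8, "delta_pos": [-78, 81, 0], "yaw": 0.13}, {"hand": 0.8, "delta_pos": [-106, 110, 0], "yaw": 0.13}, {"hand": 0.8, "delta_pos": [-134, 139, 0], "yaw": 0.13}, {"hand": 0.8, "delta_pos": [-162, 169, 0], "yaw": 0.13}, {"hand": 0.8, "delta_pos": [-190, 198, 0], "yaw": 0.13}, {"hand": 0.8, "delta_pos": [-218, 227, 0], "yaw": 0.13}, {"hand": 0.8, "delta_pos": [-244, 254, 0], "yaw": 0.13}, {"hand": 0.8, "delta_pos": [-260, 272, 0], "yaw": 0.13}, {"hand": 0.8, "delta_pos": [-260, 272, 0], "yaw": 0.13}, {"hand": 0.8, "delta_pos": [-260, 272, 0], "yaw": 0.13}]}}

```text
clock: 8.32
position: [460.0, -338.3, 234.6]
ee_rot: [0.998, 0.067, 0.0, 0.0]
contact_force: [-0.2, 0.5, 0.2]
gripper_width: 76.9
grasp_force: 0.0
```

```bash
python3 - <<'E'
from bench import read_state, imaging, nets
import cv2,numpy as np
a=imaging.get_image('side')['pixels'];b=imaging.get_image('top')['pixels']
cv2.imwrite('pics/s3.png',a[:,:,::-1]);cv2.imwrite('pics/t3.png',b[:,:,::-1])
s=read_state();print(s['clock'],s['position'].round(1),s['ee_rot'].round(3),s['contact_force'].round(1))
from fit import face
im=b[:,:,::-1].copy()
for hi in(212,216):print(face(im,182,287,104,170,hi,3))
from ov import show
show('pics/s3.png','pics/t3.png','pics/ov3.png',[((638.2,-6.3,15.3,68),(0,0,255)),((638.2,-6.3,15.3,86),(0,255,0))])
c=cv2.imread('pics/ov3.png');d=cv2.resize(a[200:340,210:410,::-1],(400,280));e=cv2.resize(b[200:340,360:560,::-1],(400,280))
cv2.imwrite('pics/c3.png',cv2.resize(np.vstack([c,np.hstack([d,e])]),(706,600)))
E
```

```text
8.4167 [ 460.8 -336.8  234.5] [0.998 0.069 0.    0.   ] [ 0.3 -0.2  0.4]
(array([642.2,  -7.1]), np.float64(16.792871242157247), array([57.1, 92. ]))
(array([644. ,  -9.4]), np.float64(21.098173634515433), array([68.3, 94.4]))
```

View pics/c3.png

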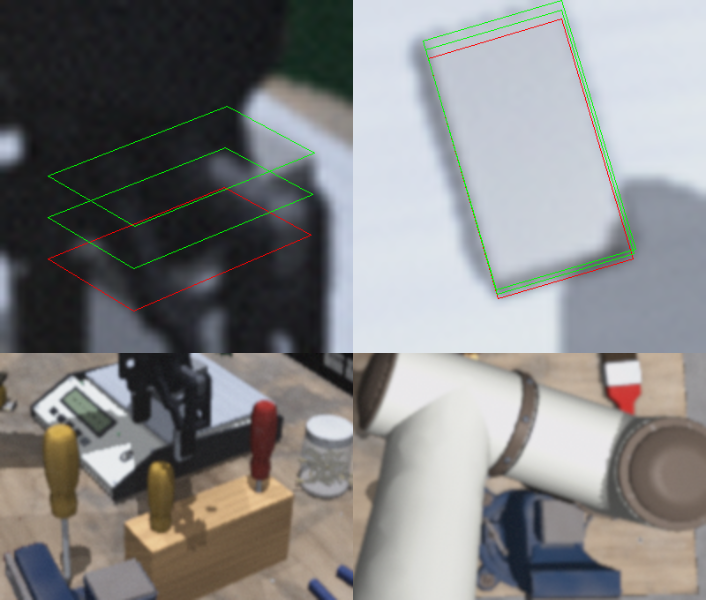

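Picture: the upper weight's top face coincides with the predicted flush outline (top right panel). The gripper is above the short driver (lower left panel, handle at about (495,160)); the middle hole is at (510,210).

Request:
{"method": "apply_moves", "body": {"rows": [{"hand": 0.8, "delta_pos": [0, 0, 30], "yaw": 0}, {"hand": 0.8, "delta_pos": [0, 0, 60], "yaw": 0}, {"hand": 0.8, "delta_pos": [0, 0, 77], "yaw": 0}, {"hand": 0.2, "delta_pos": [0, 0, 77], "yaw": 0}, {"hand": -0.1, "delta_pos": [0, 0, 77], "yaw": 0}, {"hand": -0.3, "delta_pos": [0, 0, 77], "yaw": 0}, {"hand": -1, "delta_pos": [0, 0, 77], "yaw": 0}, {"hand": -1, "delta_pos": [0, 0, 77], "yaw": 0}, {"hand": -1, "delta_pos": [0, 0, 77], "yaw": 0}, {"hand": -1, "delta_pos": [0, 0, 77], "yaw": 0}]}}

```text
clock: 9.25
position: [461.6, -337.3, 159.1]
ee_rot: [0.998, 0.069, 0.002, 0.001]
contact_force: [1.2, 2.3, 5.6]
gripper_width: 28.2
grasp_force: 59.1
```

Request:
{"method": "apply_moves", "body": {"rows": [{"hand": -1, "delta_pos": [0, 0, -10], "yaw": 0}, {"hand": -1, "delta_pos": [0, 0, -35], "yaw": 0}, {"hand": -1, "delta_pos": [0, 0, -65], "yaw": 0}, {"hand": -1, "delta_pos": [0, 0, -95], "yaw": 0}, {"hand": -1, "delta_pos": [0, 0, -105], "yaw": 0}, {"hand": -1, "delta_pos": [0, 0, -105], "yaw": 0}, {"hand": -1, "delta_pos": [0, 0, -105], "yaw": 0}]}}

```text
clock: 9.83
position: [459.8, -336.6, 261.8]
ee_rot: [0.998, 0.068, -0.0, -0.001]
contact_force: [-0.1, 0.5, -0.7]
gripper_width: 28.2
grasp_force: 59.3
```

```bash
python3 - <<'E'
from h import *
from bench import read_state, imaging, nets
T=cv2.imread('pics/top0.png');S=cv2.imread('pics/side0.png')
for nm,I,r,c in(('top',T,225,421),('side',S,288,329)):
    g=cv2.cvtColor(I[r-7:r+8,c-8:c+9],6).astype(int);print(nm,r-7,c-8);print(g)
a=imaging.get_image('side')['pixels'];cv2.imwrite('pics/s4.png',a[:,:,::-1])
print([(np.round(d['location'],1),round(d['score'],2)) for q in('short_driver_tip','short_driver_grip','tool_block_hole1') for d in nets.pinpoint('side',q)])
s=read_state();print(s['clock'],s['position'].round(1),s['ee_rot'].round(3),s['contact_force'].round(1))
p=s['position'];print(proj('side',[p+[0,0,-6],p+[0,0,-142]]))
E
```

```text
top 218 413
[[204 204 204 200 199 204 208 210 209 205 203 206 209 210 208 208 206]
 [202 204 204 201 199 203 208 210 211 208 206 205 208 209 210 208 207]
 [203 204 204 200 199 201 207 210 210 209 207 206 208 209 211 208 206]
 [202 204 205 202 199 202 206 208 209 208 206 206 207 210 211 209 205]
 [201 202 204 203 201 201 203 198 191 195 198 203 207 209 210 208 206]
 [201 204 204 205 203 199 186 166 151 153 173 192 203 207 211 209 206]
 [202 204 204 206 204 193 159 119  98 102 131 171 198 208 209 209 207]
 [199 201 204 205 203 185 138  87  65  68  98 149 192 206 209 210 208]
 [198 202 204 204 204 185 135  87  67  69  95 146 191 206 209 210 209]
 [197 201 204 204 204 192 158 116  95  98 124 165 196 206 208 210 209]
 [198 200 203 204 204 201 184 161 147 148 168 188 200 204 208 209 210]
 [196 199 203 203 205 206 200 194 189 191 198 203 204 204 208 210 211]
 [196 200 203 205 205 206 204 204 205 207 208 207 206 204 207 210 210]
 [196 199 202 204 206 206 206 204 207 208 208 208 206 205 207 208 211]
 [197 199 204 203 206 206 206 204 206 207 208 209 207 206 206 208 211]]
side 281 321
[[179 181
[... 772 characters left out ...]
 [192 193 192 193 189 188 186 188 192 195 197 194 195 192 192 189 190]
 [193 193 190 189 188 189 191 195 193 197 198 195 193 193 187 190 190]
 [192 188 188 191 193 194 194 195 197 198 195 193 192 189 192 192 193]
 [187 193 192 191 197 196 197 196 194 195 190 191 195 192 194 187 174]]
[(array([291.6, 298.5]), 0.86), (array([330.9, 246.8]), 0.66), (array([297.4, 299. ]), 0.4), (array([259.7, 244. ]), 0.76), (array([228.6, 298.2]), 0.74), (array([300.9, 300.4]), 0.93), (array([287.1, 326.6]), 0.77), (array([271.4, 392.2]), 0.68), (array([276.8, 356.5]), 0.57)]
10.0333 [ 459.6 -336.6  260.2] [ 0.998  0.068 -0.002 -0.001] [-0.2  0.5 -1.9]
[[231.62794201 300.70885676]
 [290.68438891 299.96159311]]
```

```bash
python3 -c "
from h import *
print(tri((288.1,329.3),(225.5,421.6)),onz('top',(225.5,421.6),100),onz('side',(288.1,329.3),100), onz('side',(300.9,300.4),100))"
```

```text
(array([ 529.3, -330.1,   98.5]), np.float64(0.0)) [ 529.26292681 -329.59014657  100.        ] [ 528.34350892 -331.83763861  100.        ] [ 456.7216496  -345.19667812  100.        ]
```

Request:
{"method": "apply_moves", "body": {"rows": [{"hand": -1, "delta_pos": [20, 0.5, 0], "yaw": 0}, {"hand": -1, "delta_pos": [45, 1, 0], "yaw": 0}, {"hand": -1, "delta_pos": [65, 2, 0], "yaw": 0}, {"hand": -1, "delta_pos": [70, 2, 0], "yaw": 0}, {"hand": -1, "delta_pos": [70, 2, 5], "yaw": 0}, {"hand": -1, "delta_pos": [70, 2, 10], "yaw": 0}, {"hand": -1, "delta_pos": [70, 2, 10], "yaw": 0}]}}

```text
clock: 10.62
position: [528.3, -329.0, 250.0]
ee_rot: [0.998, 0.068, -0.002, -0.001]
contact_force: [-0.1, 1.3, -1.3]
gripper_width: 28.4
grasp_force: 59.3
```

```bash
python3 - <<'E'
from h import *
from bench import read_state, imaging, nets
a=imaging.get_image('side')['pixels'];b=imaging.get_image('top')['pixels'];cv2.imwrite('pics/s5.png',a[:,:,::-1]);cv2.imwrite('pics/t5.png',b[:,:,::-1])
s=read_state();p=s['position'];print(s['clock'],p.round(1),s['ee_rot'].round(3),s['contact_force'].round(1));print(proj('side',[p+[0,0,-142]]))
g=cv2.cvtColor(a[255:300,310:350],cv2.COLOR_RGB2GRAY)
for r in range(262,292,2):print(r,a[r,318:342].mean(1).astype(int))
E
```

```text
10.7167 [ 528.9 -329.5  251.8] [ 0.998  0.068 -0.001 -0.   ] [ 0.8 -0.2 -1.3]
[[283.5352528  329.17489731]]
262 [ 33  29  35  29  31  32  30  30  36  63 104 111  91  56  45  49  59  60
  68  71  87 113 120 126]
264 [ 31  33  27  30  31  31  35  36  44  73 119 127 100  72  63  63  64  64
  65  65  77 113 139 151]
266 [ 34  30  40  42  44  48  52  61  63  82 124 137 116  75  63  61  63  66
  64  65  77  98 134 148]
268 [ 56  57  59  53  56  51  54  51  53  82 124 131 108  69  64  67  68  69
  71  72  74  79 100 130]
270 [ 59  60  58  56  56  56  55  59  60  86 122 130 100  65  59  64  68  74
  74  72  73  75  77 102]
272 [ 52  50  56  56  59  64  64  65  65  95 129 126  90  62  57  61  63  67
  66  70  67  72  76  91]
274 [ 60  63  64  62  60  64  66  66  70  94 130 126  88  63  60  58  63  70
  79  84  91  86  83  81]
276 [ 61  59  59  61  56  60  57  62  71 100 130 125  92  80  79  80  82  84
  88  92  98  95  86  87]
278 [ 63  62  59  62  63  62  71  76  85 106 132 126  94  82  82  84  82  84
  87  86  92  99  97  89]
280 [ 97 115 125 144 143 113  98  89  92 111 132 122  95  81  84  86  86  86
  85  84  84  90  88  84]
282 [175 175 174 176 172 163 140 105  96  99 109 100  85  81  81  85  83  82
  81  83  85  87  85  89]
284 [177 176 176 178 179 181 175 160 139  92  74  95 128 123 127 106  97  87
  90  90  89  90  87  88]
286 [182 185 183 185 182 184 183 179 159 103  87 127 160 158 163 168 163 139
 110  99  95  85  82  85]
288 [184 183 183 181 182 182 183 178 151 100  80  89  95 101 126 157 169 169
 164 170 164 150 145 142]
290 [184 183 183 188 186 188 187 188 182 167 158 153 150 149 160 170 174 173
 173 173 173 170 172 168]
```

Request:
{"method": "apply_moves", "body": {"rows": [{"hand": -1, "delta_pos": [1.5, 0, 3], "yaw": 0}, {"hand": -1, "delta_pos": [1.5, 0, 7], "yaw": 0}, {"hand": -1, "delta_pos": [1.5, 0, 11], "yaw": 0}, {"hand": -1, "delta_pos": [1.5, 0, 14], "yaw": 0}, {"hand": -1, "delta_pos": [1.5, 0, 18], "yaw": 0}, {"hand": -1, "delta_pos": [1.5, 0, 18], "yaw": 0}, {"hand": -1, "delta_pos": [1.5, 0, 18], "yaw": 0}]}}

```text
clock: 11.3
position: [531.4, -329.1, 233.9]
ee_rot: [0.998, 0.069, -0.0, -0.0]
contact_force: [-0.1, -0.9, -1.7]
gripper_width: 28.2
grasp_force: 59.3
```

Request:
{"method": "apply_moves", "body": {"rows": [{"hand": -1, "delta_pos": [-3, 0, 0], "yaw": 0}, {"hand": -1, "delta_pos": [-8, 0, 0.2], "yaw": 0}, {"hand": -1, "delta_pos": [-14, 0, 0.5], "yaw": 0}, {"hand": -1, "delta_pos": [-20, 0, 1.1], "yaw": 0}, {"hand": -1, "delta_pos": [-25, 0, 1.9], "yaw": 0}, {"hand": -1, "delta_pos": [-25, 0, 1.9], "yaw": 0}]}}

```text
clock: 11.8
position: [506.2, -333.0, 233.2]
ee_rot: [0.998, 0.068, 0.001, 0.0]
contact_force: [2.3, -0.3, -0.0]
gripper_width: 28.3
grasp_force: 59.0
```

```bash
cat > look.py <<'E'
from h import *
from bench import read_state, imaging, nets
def look(n):
    a=imaging.get_image('side')['pixels'];cv2.imwrite(f'pics/s{n}.png',a[:,:,::-1])
    s=read_state();p=s['position'];print(s['clock'],p.round(1),'f',s['contact_force'].round(1),'tq',s['wrist_torque'].round(2),'grip',s['gripper_width'].round(1))
    return a,s
def shaft(a,rows,c0,c1,thr=95):
    o=[]
    for r in rows:
        v=a[r,c0:c1].mean(1).astype(int);o.append((r,list(v)))
    for x in o:print(x)
E
python3 -c "
from look import *
a,s=look(6);p=s['position'];print(proj('side',[p+[0,0,-6]]))
for q in('short_driver_tip','short_driver_grip'):print(q,[(np.round(d['location'],1),round(d['score'],2)) for d in nets.pinpoint('side',q)])
"
```

```text
Traceback (most recent call last):
  File "look.py", line 5, in look
    s=read_state();p=s['position'];print(s['clock'],p.round(1),'f',s['contact_force'].round(1),'tq',s['wrist_torque'].round(2),'grip',s['gripper_width'].round(1))
                                                                                                                                      ^^^^^^^^^^^^^^^^^^^^^^^^
AttributeError: 'float' object has no attribute 'round'
```

Request:
{"method": "apply_moves", "body": {"rows": [{"hand": -1, "delta_pos": [-5, 0, 1.1], "yaw": 0}, {"hand": -1, "delta_pos": [-11, 0, 2.6], "yaw": 0}, {"hand": -1, "delta_pos": [-17, 0, 4.6], "yaw": 0}, {"hand": -1, "delta_pos": [-22, 0, 6.4], "yaw": 0}, {"hand": -1, "delta_pos": [-27, 0, 8.4], "yaw": 0}, {"hand": -1, "delta_pos": [-32, 0, 10.6], "yaw": 0}, {"hand": -1, "delta_pos": [-36, 0, 12.5], "yaw": 0}, {"hand": -1, "delta_pos": [-38, 0, 13.5], "yaw": 0}, {"hand": -1, "delta_pos": [-38, 0, 13.5], "yaw": 0}]}}

```text
clock: 12.6
position: [468.3, -337.5, 218.2]
ee_rot: [0.998, 0.068, -0.001, -0.001]
contact_force: [2.2, 0.6, 0.8]
gripper_width: 28.4
grasp_force: 59.0
```

```bash
sed -i "s/,'grip',s\['gripper_width'\].round(1)//" look.py
python3 -c "
from look import *
a,s=look(6);p=s['position'];print(proj('side',[p+[0,0,-6]]))
for q in('short_driver_tip','short_driver_grip'):print(q,[(np.round(d['location'],1),round(d['score'],2)) for d in nets.pinpoint('side',q)])
cv2.imwrite('pics/s6c.png',cv2.resize(a[200:330,230:380,::-1],None,fx=4,fy=4,interpolation=2))
"
```

```text
12.65 [ 468.6 -337.5  218.3] f [2.9 0.1 0.3] tq [ 0.11 -0.65  0.02]
[[249.94819888 304.99713342]]
short_driver_tip [(array([331.4, 248.4]), 0.83), (array([291.3, 330.9]), 0.55)]
short_driver_grip [(array([260.6, 243.7]), 0.97), (array([245.8, 304.8]), 0.73), (array([267.5, 351.3]), 0.21)]
```

View pics/s6c.png

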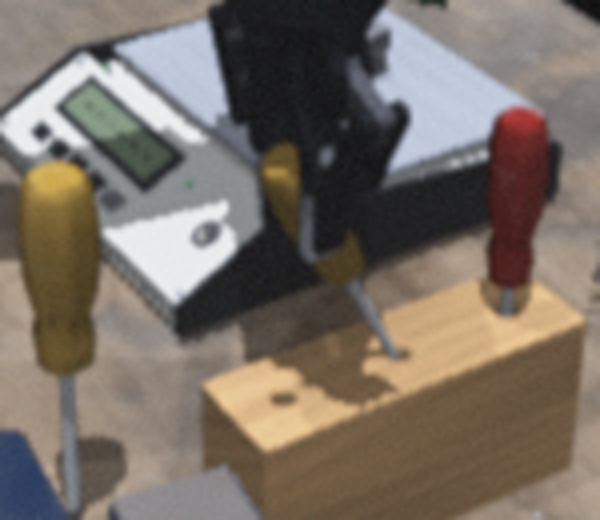

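Side crop: the driver is tilted about 28 deg toward the robot, with its tip at (353,395) just in the middle hole. The console recess shows at (233,207), and the decoy and red driver are undisturbed.

Request:
{"method": "apply_moves", "body": {"rows": [{"hand": -1, "delta_pos": [-3, 0, -6], "yaw": 0}, {"hand": -1, "delta_pos": [-10, 0, -20], "yaw": 0}, {"hand": -1, "delta_pos": [-18, 0, -40], "yaw": 0}, {"hand": -1, "delta_pos": [-18, -25, -45], "yaw": 0}, {"hand": -1, "delta_pos": [-18, -60, -45], "yaw": 0}, {"hand": -1, "delta_pos": [-18, -98, -45], "yaw": 0}, {"hand": -1, "delta_pos": [-18, -136, -40], "yaw": 0}, {"hand": -1, "delta_pos": [-18, -172, -30], "yaw": 0}, {"hand": -1, "delta_pos": [-18, -200, -20], "yaw": 0}, {"hand": -1, "delta_pos": [-18, -210, -9], "yaw": 0}, {"hand": -1, "delta_pos": [-18, -210, -9], "yaw": 0}, {"hand": -1, "delta_pos": [-18, -210, -9], "yaw": 0}]}}

```text
clock: 13.75
position: [421.5, -132.0, 227.6]
ee_rot: [0.998, 0.069, -0.002, 0.0]
contact_force: [-1.0, -0.2, -0.6]
gripper_width: 28.4
grasp_force: 59.4
```

```bash
python3 -c "
from look import *
a,s=look(7);b=imaging.get_image('top')['pixels'];cv2.imwrite('pics/t7.png',b[:,:,::-1])
p=s['position'];g=p+[0,0,-6];t=g+[62.6,8.7,-120.4]
for c in('side','top'):
  print(c,'pred grip,tip,mouth,out',proj(c,[g,t,[511.3,-119,47],[466.4,-125.8,136.1]]).round(1))
  for q in('short_driver_tip','short_driver_grip','recess_mouth'):print(q,[(np.round(d['location'],1),round(d['score'],2)) for d in nets.pinpoint(c,q)])
A=cv2.resize(a[190:290,230:330,::-1],None,fx=4,fy=4,interpolation=2);B=cv2.resize(b[190:290,280:380,::-1],None,fx=4,fy=4,interpolation=2)
cv2.imwrite('pics/c7.png',np.hstack([A,B]))
r,c=proj('side',t)[0].astype(int);print(r,c)
for i in range(r-20,r+8,2):print(i,a[i,c-18:c+10].mean(1).astype(int))
"
```

```text
13.8 [ 422.3 -132.5  228.1] f [ 0.4  0.4 -0.6] tq [-0.02  0.01  0.07]
side pred grip,tip,mouth,out [[203.9 245.6]
 [242.4 271.6]
 [258.  281.3]
 [232.  264.3]]
short_driver_tip [(array([331.3, 247.1]), 0.58), (array([242.9, 271.5]), 0.52)]
short_driver_grip [(array([261.8, 243.3]), 0.75)]
recess_mouth [(array([257.2, 283.6]), 0.62)]
top pred grip,tip,mouth,out [[276.1 347.5]
 [245.4 336.4]
 [234.6 331.9]
 [253.6 339. ]]
short_driver_tip [(array([246.2, 335.9]), 0.68)]
short_driver_grip [(array([274.5, 347.3]), 0.56), (array([301.4, 416.4]), 0.45)]
recess_mouth [(array([237.6, 329.5]), 0.8)]
242 271
222 [ 59  60  63  61  70  96 152 209 236 238 238 238 233 204 157 127 113 133
 163 188 201 205 206 206 203 206 204 206]
224 [ 76  74  74  84  96 105 121 157 206 234 238 238 238 237 235 231 199 147
 117 124 150 177 197 206 205 204 204 205]
226 [ 76  75  78  77  75  92 102  99 106 149 207 235 238 238 238 239 238 232
 202 152 115 111 139 170 193 204 205 203]
228 [ 72  65  63  67  70  77  91 100  93  78  93 153 214 236 235 235 235 238
 239 234 204 158 132 118 131 160 185 201]
230 [ 70  68  65  
[... 471 characters left out ...]
 74  60  44  51  63  69  68  71  68  76  96 117 123 101  83  80
  81  65  57  93 150 210 235 237 237 236]
240 [121 124 122 113  89  65  47  50  61  69  68  71  78  93 112 122  95  72
  62  52  53  96 160 217 236 236 237 236]
242 [ 95 104 121 120 123 115  95  67  49  48  58  70  69  73  82  93  94  66
  51  63 108 174 232 238 237 237 237 237]
244 [ 44  47  71 102 118 124 125 115  97  68  46  46  58  53  49  50  64  82
 102 121 165 227 236 233 230 233 237 236]
246 [ 51  48  64  85 104 115 121 125 124 116  96  69  45  44  53  78 104 118
 123 132 172 218 225 204 192 226 237 237]
248 [ 79  95  90  80  76  74  84 105 119 122 122 117 101 101 113 122 123 123
 132 170 215 227 228 228 230 236 237 236]
```

```bash
python3 -c "
from h import *
b=cv2.imread('pics/t7.png').mean(2).astype(int)
print('cols 324..351')
for i in range(238,268,1):print(i,b[i,324:352])
"
```

```text
cols 324..351
238 [218 218 219 217 203 178 160 147 150 164 182 204 217 219 219 219 219 219
 220 204 150  91  91 122 137 140 140 143]
239 [219 219 219 219 217 210 199 187 186 200 211 217 220 219 219 218 219 220
 219 209 167 108  90 118 134 137 134 137]
240 [219 220 219 220 220 219 218 215 214 218 219 219 219 219 219 219 219 219
 220 217 187 126  91 112 132 136 136 134]
241 [218 219 219 219 219 219 219 219 218 219 219 219 219 219 219 219 219 219
 219 217 189 127  87 108 130 136 135 132]
242 [220 219 219 218 218 219 220 218 219 219 220 219 219 219 218 219 218 220
 218 215 182 122  84 105 131 137 136 136]
243 [219 219 215 206 207 216 219 219 219 219 219 219 218 220 219 219 219 219
 219 218 192 134  88 103 131 139 136 135]
244 [219 216 197 174 183 210 218 219 219 219 219 218 219 219 219 219 219 218
 219 218 200 144  91 102 129 139 138 135]
245 [219 208 175 157 178 211 219 219 220 219 219 217 214 217 219 220 218 216
 213 212 198 144  89  98 126 137 136 133]
246 [214 194 166 173 201 217 218 219 219 220 215 201 190 201 217 218 216 207
 196 197 189 141  88  93 126 135 135 130]
247 [200 175 16
[... 1783 characters left out ...]
141 133 131 135 139 144 147 150 154 159 158 148 125  93  71  64
  64  63  64  64  69  84 104 113 103  92]
263 [155 153 148 140 137 140 147 151 157 159 161 162 163 149 113  78  64  63
  63  63  63  61  56  58  68  70  60  51]
264 [155 154 150 146 143 145 152 159 163 165 165 166 166 151 113  76  61  61
  60  58  56  49  42  39  35  37  35  31]
265 [157 156 154 152 147 149 158 164 166 166 167 167 166 151 118  78  59  59
  58  52  45  38  27  28  28  30  32  36]
266 [157 158 156 155 151 149 158 164 166 166 164 164 162 152 121  81  60  59
  50  42  34  28  30  32  36  38  39  46]
267 [159 158 158 155 151 149 154 162 165 163 159 158 158 149 127  88  63  55
  49  45  41  42  47  50  52  54  57  65]
```

```bash
python3 -c "
from h import *
g=np.array([422.3,-132.3,222])
for s,t in(((243.3,269.6),(246.5,336.0)),((242.9,271.5),(246.2,335.9)),((243.2,270.3),(246.3,336))):
  P,r=tri(s,t);v=g-P;print(P,r,'len',np.linalg.norm(v).round(1),'tilt',np.degrees(np.arctan2(np.hypot(*v[:2]),v[2])).round(1),'az',np.degrees(np.arctan2(-v[1],-v[0])).round(1))
# axis line obs in side vs model for tilts
for th in(22,24,26,28):
  d=np.array([np.sin(np.radians(th))*.9905,np.sin(np.radians(th))*.137,-np.cos(np.radians(th))])
  q=proj('side',[g+d*k for k in(100,115,130,136)]);print(th,q.round(1).tolist(),proj('top',g+136*d).round(1))
"
```

```text
[ 481.2 -122.7   99.5] 0.4 len 136.3 tilt 26.0 az 9.3
[ 483.8 -123.2  100.1] 0.4 len 136.8 tilt 27.0 az 8.4
[ 482.3 -122.9   99.6] 0.2 len 136.6 tilt 26.4 az 8.9
22 [[235.4, 261.7], [239.8, 264.0], [244.2, 266.3], [245.9, 267.1]] [[250.3 336.9]]
24 [[234.5, 262.9], [238.8, 265.4], [243.0, 267.8], [244.7, 268.7]] [[248.6 336.7]]
26 [[233.6, 264.1], [237.8, 266.7], [241.9, 269.3], [243.5, 270.3]] [[246.8 336.5]]
28 [[232.6, 265.3], [236.7, 268.0], [240.6, 270.8], [242.2, 271.8]] [[245.1 336.3]]
```

Request:
{"method": "apply_moves", "body": {"rows": [{"hand": -1, "delta_pos": [5, 0, 9], "yaw": 0}, {"hand": -1, "delta_pos": [12, 0, 21], "yaw": 0}, {"hand": -1, "delta_pos": [19, 0, 33], "yaw": 0}, {"hand": -1, "delta_pos": [24, 0, 41], "yaw": 0}, {"hand": -1, "delta_pos": [26.5, 0, 45.5], "yaw": 0}, {"hand": -1, "delta_pos": [26.5, 0, 45.5], "yaw": 0}, {"hand": -1, "delta_pos": [26.5, 0, 45.5], "yaw": 0}]}}

```text
clock: 14.73
position: [448.9, -128.6, 182.2]
ee_rot: [0.998, 0.069, -0.0, 0.0]
contact_force: [-0.0, 0.3, -1.3]
gripper_width: 28.4
grasp_force: 59.4
```

```bash
python3 -c "
from look import *
a,s=look(8);b=imaging.get_image('top')['pixels'];cv2.imwrite('pics/t8.png',b[:,:,::-1])
p=s['position'];t=p+[59,8.2,-128.2]
for c in('side','top'):print(c,'tip pred',proj(c,t).round(1),'mouth',proj(c,[511.3,-119,47]).round(1))
a=a.mean(2).astype(int);b=b.mean(2).astype(int)
print('side cols 266..293')
for i in range(243,266):print(i,a[i,266:294])
print('top cols 322..347')
for i in range(226,254):print(i,b[i,322:348])
"
```

```text
14.7833 [ 448.9 -128.7  182.6] f [-0.3  0.2 -1.3] tq [-0.02 -0.02  0.  ]
side tip pred [[256.1 280.2]] mouth [[258.  281.3]]
top tip pred [[235.9 332.8]] mouth [[234.6 331.9]]
side cols 266..293
243 [ 64  57  45  42  62  86 101 109 121 125 123 125 123 123 122 147 199 225
 233 235 237 237 238 238 232 203 157 129]
244 [ 55  46  43  53  75  95 104 110 124 126 120 119 122 123 132 168 214 223
 230 234 236 236 237 238 238 233 210 183]
245 [ 42  37  50  77  98 110 106 110 124 123 113 111 115 124 147 196 223 225
 225 231 234 236 237 237 238 237 235 220]
246 [ 41  54  78 102 120 121 113 112 118 127 115 108 114 127 159 212 228 226
 225 227 231 234 234 236 238 238 238 235]
247 [ 62  80 102 117 122 119 120 116 116 125 124 118 119 130 171 216 226 224
 226 225 228 230 232 234 236 237 238 238]
248 [100 108 116 123 123 120 125 114 112 119 130 126 129 155 199 221 226 225
 226 225 224 224 229 231 235 237 237 238]
249 [120 122 122 119 123 124 117 121 112 113 122 131 155 195 220 224 226 226
 225 223 226 225 226 229 233 236 236 236]
250 [122 122 122 121 124 121 124 121 118 107 118 134 163 210 225 226 225
[... 4257 characters left out ...]

  98 122 148 153 133  94  63  63]
248 [132 133 132 132 131 132 131 131 132 131 132 129 120  99  79  72  70  71
  77  92 105 105  89  71  69  73]
249 [129 128 127 126 125 122 123 123 121 122 122 118 108  91  81  80  81  82
  81  81  81  84  84  83  85  89]
250 [120 115 115 111 110 109 109 109 108 109 108 107 103  99  98  99 102 102
 101  97  93  96  96  99  99 100]
251 [108 106 109 108 106 105 104 105 109 112 116 114 117 118 119 123 121 124
 123 117 107 105 107 108 107 108]
252 [115 118 120 120 122 122 123 125 126 129 130 132 134 136 137 138 139 139
 137 129 117 113 112 113 113 112]
253 [133 136 136 138 138 140 140 141 142 144 144 146 147 148 150 151 150 151
 149 138 124 119 120 119 119 113]
```

Request:
{"method": "apply_moves", "body": {"rows": [{"hand": -1, "delta_pos": [1, 0, 2.5], "yaw": 0}, {"hand": -1, "delta_pos": [2, 0, 5], "yaw": 0}, {"hand": -1, "delta_pos": [3, 0, 7], "yaw": 0}, {"hand": -1, "delta_pos": [3.8, 0, 8.5], "yaw": 0}, {"hand": -1, "delta_pos": [4.2, 0, 9.5], "yaw": 0}, {"hand": -1, "delta_pos": [4.2, 0, 9.5], "yaw": 0}, {"hand": -1, "delta_pos": [4.2, 0, 9.5], "yaw": 0}]}}

```text
clock: 15.42
position: [453.0, -128.0, 172.8]
ee_rot: [0.998, 0.069, -0.0, 0.0]
contact_force: [-0.4, 0.3, -1.5]
gripper_width: 28.4
grasp_force: 59.4
```

Request:
{"method": "apply_moves", "body": {"rows": [{"hand": -1, "delta_pos": [0.5, 0, 1], "yaw": 0}, {"hand": -1, "delta_pos": [1, 0, 2], "yaw": 0}, {"hand": -1, "delta_pos": [1.4, 0, 2.7], "yaw": 0}, {"hand": -1, "delta_pos": [1.4, 0, 2.7], "yaw": 0}]}}

```text
clock: 15.75
position: [454.4, -127.8, 170.0]
ee_rot: [0.998, 0.069, -0.0, 0.0]
contact_force: [-0.7, 0.6, -1.2]
gripper_width: 28.1
grasp_force: 59.4
```

Request:
{"method": "apply_moves", "body": {"rows": [{"hand": -1, "delta_pos": [0.5, 0, 1], "yaw": 0}, {"hand": -1, "delta_pos": [0.9, 0, 1.8], "yaw": 0}, {"hand": -1, "delta_pos": [1.4, 0, 2.7], "yaw": 0}, {"hand": -1, "delta_pos": [1.4, 0, 2.7], "yaw": 0}]}}

```text
clock: 16.08
position: [455.7, -127.6, 167.3]
ee_rot: [0.998, 0.069, -0.0, -0.0]
contact_force: [-0.6, -0.1, -1.0]
gripper_width: 27.5
grasp_force: 59.4
```

Request:
{"method": "apply_moves", "body": {"rows": [{"hand": -1, "delta_pos": [0.4, 0, 0.8], "yaw": 0}, {"hand": -1, "delta_pos": [0.7, 0, 1.4], "yaw": 0}, {"hand": -1, "delta_pos": [0.7, 0, 1.4], "yaw": 0}]}}

```text
clock: 16.33
position: [456.4, -127.6, 166.2]
ee_rot: [0.998, 0.069, -0.0, 0.0]
contact_force: [-0.6, 0.2, 0.3]
gripper_width: 28.6
grasp_force: 59.6
```

Request:
{"method": "apply_moves", "body": {"rows": [{"hand": -1, "delta_pos": [0.4, 0, 0.8], "yaw": 0}, {"hand": -1, "delta_pos": [0.7, 0, 1.4], "yaw": 0}, {"hand": -1, "delta_pos": [0.7, 0, 1.4], "yaw": 0}]}}

```text
clock: 16.58
position: [457.1, -127.5, 164.8]
ee_rot: [0.998, 0.069, -0.0, 0.0]
contact_force: [-2.0, -0.4, 1.5]
gripper_width: 28.0
grasp_force: 59.8
```

Request:
{"method": "apply_moves", "body": {"rows": [{"hand": -1, "delta_pos": [0.4, 0, 0.8], "yaw": 0}, {"hand": -1, "delta_pos": [0.7, 0, 1.4], "yaw": 0}, {"hand": -1, "delta_pos": [0.7, 0, 1.4], "yaw": 0}]}}

```text
clock: 16.83
position: [457.8, -127.4, 163.4]
ee_rot: [0.998, 0.069, -0.0, 0.0]
contact_force: [-2.1, 1.5, 3.2]
gripper_width: 27.8
grasp_force: 59.9
```

Request:
{"method": "apply_moves", "body": {"rows": [{"hand": -1, "delta_pos": [0.4, 0, 0.8], "yaw": 0}, {"hand": -1, "delta_pos": [0.7, 0, 1.4], "yaw": 0}, {"hand": -1, "delta_pos": [0.7, 0, 1.4], "yaw": 0}]}}

```text
clock: 17.08
position: [458.3, -127.4, 162.3]
ee_rot: [0.998, 0.069, -0.0, 0.0]
contact_force: [-4.5, -0.0, 7.1]
gripper_width: 28.5
grasp_force: 60.2
```

Request:
{"method": "apply_moves", "body": {"rows": [{"hand": -1, "delta_pos": [0.2, 0, 0.5], "yaw": 0}, {"hand": -1, "delta_pos": [0.4, 0, 0.8], "yaw": 0}, {"hand": -1, "delta_pos": [0.4, 0, 0.8], "yaw": 0}]}}

```text
clock: 17.33
position: [458.6, -127.5, 162.2]
ee_rot: [0.998, 0.069, -0.0, 0.0]
contact_force: [-5.7, 0.2, 11.1]
gripper_width: 28.1
grasp_force: 60.6
```

Request:
{"method": "apply_moves", "body": {"rows": [{"hand": -1, "delta_pos": [0, 0, 0], "yaw": 0}, {"hand": -1, "delta_pos": [0, 0, 0], "yaw": 0}, {"hand": -1, "delta_pos": [0, 0, 0], "yaw": 0}, {"hand": -1, "delta_pos": [0, 0, 0], "yaw": 0}, {"hand": -1, "delta_pos": [0, 0, 0], "yaw": 0}, {"hand": -1, "delta_pos": [0, 0, 0], "yaw": 0}, {"hand": -1, "delta_pos": [0, 0, 0], "yaw": 0}, {"hand": -1, "delta_pos": [0, 0, 0], "yaw": 0}, {"hand": -1, "delta_pos": [0, 0, 0], "yaw": 0}, {"hand": -1, "delta_pos": [0, 0, 0], "yaw": 0}, {"hand": -1, "delta_pos": [0, 0, 0], "yaw": 0}, {"hand": -1, "delta_pos": [0, 0, 0], "yaw": 0}]}}

```text
clock: 18.33
position: [458.5, -127.5, 162.2]
ee_rot: [0.998, 0.069, -0.0, 0.0]
contact_force: [-5.4, 0.8, 11.3]
gripper_width: 28.2
grasp_force: 60.6
```

Request:
{"method": "apply_moves", "body": {"rows": [{"hand": -1, "delta_pos": [0, 0, 0], "yaw": 0}, {"hand": -1, "delta_pos": [0, 0, 0], "yaw": 0}, {"hand": -1, "delta_pos": [0, 0, 0], "yaw": 0}]}}

```text
clock: 18.58
position: [458.5, -127.5, 162.2]
ee_rot: [0.998, 0.069, -0.0, 0.0]
contact_force: [-4.8, 0.2, 10.0]
gripper_width: 28.4
grasp_force: 60.6
```

Request:
{"method": "apply_moves", "body": {"rows": [{"hand": -1, "delta_pos": [-2, 0, -4], "yaw": 0}, {"hand": -1, "delta_pos": [-6, 0, -12], "yaw": 0}, {"hand": -1, "delta_pos": [-12, 0, -23], "yaw": 0}, {"hand": -1, "delta_pos": [-20, 0, -38], "yaw": 0}, {"hand": -1, "delta_pos": [-29, 0, -54], "yaw": 0}, {"hand": -1, "delta_pos": [-36, 0, -66], "yaw": 0}, {"hand": -1, "delta_pos": [-36, 0, -66], "yaw": 0}, {"hand": -1, "delta_pos": [-36, 0, -66], "yaw": 0}]}}

```text
clock: 19.25
position: [423.5, -132.0, 227.4]
ee_rot: [0.998, 0.068, 0.001, -0.0]
contact_force: [0.3, -0.4, -1.8]
gripper_width: 28.4
grasp_force: 59.5
```

```bash
python3 -c "
from look import *
a,s=look(9);b=imaging.get_image('top')['pixels'];cv2.imwrite('pics/t9.png',b[:,:,::-1])
p=s['position'];g=p+[0,0,-6]
for c in('side','top'):
  print(c,'pred26',proj(c,g+[59,8.2,-122.2]).round(1),[(np.round(d['location'],1),round(d['score'],2)) for d in nets.pinpoint(c,'short_driver_tip')])
r,c=proj('side',g+[59,8.2,-122.2])[0].astype(int)
m=a.mean(2).astype(int);print(c-12)
for i in range(r-16,r+6,2):print(i,m[i,c-16:c+10])
r,c=proj('top',g+[59,8.2,-122.2])[0].astype(int);m=b.mean(2).astype(int);print('top',c-6)
for i in range(r-4,r+6):print(i,m[i,c-6:c+8])
from fit import face
print(face(b[:,:,::-1].copy(),182,287,104,170,212,3))
from ov import show
show('pics/s9.png','pics/t9.png','pics/ov9.png',[((638.2,-6.3,15.3,68),(0,0,255)),((638.2,-6.3,15.3,86),(0,255,0))])
"
```

```text
19.3 [ 423.2 -132.   226.6] f [ 0.4 -0.2 -1.6] tq [0.01 0.04 0.01]
side pred26 [[243.8 270.6]] [(array([330.9, 250.1]), 0.66), (array([241.2, 272.4]), 0.49)]
top pred26 [[246.4 336.2]] [(array([183.6, 284. ]), 0.62), (array([247.8, 336.2]), 0.6)]
258
227 [ 71  71  73  70  72  81  99 108 119 156 205 233 239 237 239 238 239 232
 204 151 116 112 130 166 190 203]
229 [ 64  63  67  71  71  75  78  93 100 100 101 132 183 202 204 211 225 237
 239 234 213 186 132 114 126 152]
231 [ 69  69  66  66  66  70  71  75  95 111 116  78  60  81 113 138 160 189
 218 234 239 234 214 192 151 129]
233 [ 67  73  72  71  69  68  61  67  72  93 111 119  89  66  57  83 116 139
 155 194 233 239 240 239 237 222]
235 [ 49  54  66  70  72  69  69  68  63  66  86 106 123 115  83  63  62  75
 105 134 188 235 238 238 237 238]
237 [ 75  49  42  52  62  68  69  69  67  62  64  84 107 124 115  92  77  67
  58  71 133 201 234 237 239 237]
239 [118 107  90  59  47  50  62  67  71  69  72  69  70  97 117 115  95  74
  61  51  66 119 195 234 238 237]
241 [117 125 121 117  89  66  47  51  59  69  71  69  73  79  92 111 109
[... 374 characters left out ...]
p 330
242 [219 219 220 219 219 218 219 220 219 218 218 219 218 215]
243 [219 219 219 218 218 219 218 219 219 219 219 219 220 218]
244 [218 219 219 220 219 218 217 218 219 219 219 219 219 218]
245 [219 220 219 219 217 213 210 216 219 219 219 216 213 213]
246 [219 219 220 218 209 185 175 195 215 218 216 206 197 197]
247 [219 218 215 206 187 150 134 161 196 215 214 199 192 193]
248 [216 206 193 172 151 125 112 138 173 201 205 198 191 188]
249 [197 173 151 138 132 123 114 130 158 178 183 179 173 167]
250 [161 133 119 114 122 125 115 122 139 149 154 152 153 151]
251 [115 102  95  97 109 122 120 117 126 136 140 143 146 148]
(array([639.,  -6.]), np.float64(15.333824992233502), array([55.9, 96.6]))
```

Request:
{"method": "apply_moves", "body": {"rows": [{"hand": -1, "delta_pos": [0, 8, -25], "yaw": 0}, {"hand": -1, "delta_pos": [0, 35, -45], "yaw": 0}, {"hand": -1, "delta_pos": [0, 70, -45], "yaw": 0}, {"hand": -1, "delta_pos": [5, 108, -45], "yaw": 0}, {"hand": -1, "delta_pos": [15, 146, -45], "yaw": 0}, {"hand": -1, "delta_pos": [20, 182, -45], "yaw": 0}, {"hand": -1, "delta_pos": [20, 205, -35], "yaw": 0}, {"hand": -1, "delta_pos": [20, 211, -20], "yaw": 0}, {"hand": -1, "delta_pos": [20, 211, -11], "yaw": 0}, {"hand": -1, "delta_pos": [20, 211, -11], "yaw": 0}, {"hand": -1, "delta_pos": [20, 211, -11], "yaw": 0}]}}

```text
clock: 20.37
position: [471.6, -337.8, 237.1]
ee_rot: [0.998, 0.069, -0.001, -0.0]
contact_force: [1.0, -0.3, -1.1]
gripper_width: 28.2
grasp_force: 59.6
```

```bash
python3 -c "
from look import *
a,s=look(10);b=imaging.get_image('top')['pixels'];cv2.imwrite('pics/t10.png',b[:,:,::-1])
p=s['position'];t=p+[59,8.2,-128.2];print(t)
print('side tip',proj('side',t).round(1),'hole',proj('side',[529.3,-330,100]).round(1),'top tip',proj('top',t).round(1),'hole',proj('top',[529.3,-330,100]).round(1))
m=a.mean(2).astype(int);print('cols 312..337')
for i in range(266,294):print(i,m[i,312:338])
m=b.mean(2).astype(int);print('top cols 410..433')
for i in range(218,240,2):print(i,m[i,410:434])
"
```

```text
20.4167 [ 472.1 -337.8  238.3] f [-0.2  0.4 -0.8] tq [-0.    0.03  0.  ]
[ 531.14536684 -329.61495666  110.09327164]
side tip [[283.2 330.2]] hole [[287.5 329.3]] top tip [[224.6 422.9]] hole [[225.5 421.8]]
cols 312..337
266 [ 31  25  29  28  30  32  47  75  97  99  80  61  54  62  66  69  79  97
 110 117 121 121 117 117 122 130]
267 [ 30  34  32  31  34  38  47  65  92  97  96  81  72  82  81  88 100 109
 114 117 119 122 120 123 126 129]
268 [ 30  33  36  40  43  49  55  62  83  97 105 107  97  96  95  95 101 105
 109 111 115 122 127 130 133 132]
269 [ 39  42  48  56  57  57  56  61  72  90 104 114 113 106  99  98  98 105
 107 111 112 123 128 132 136 138]
270 [ 54  58  65  61  61  58  56  58  63  81  98 111 117 111 108 102 103 103
 103 108 108 119 128 132 132 135]
271 [ 64  65  64  61  56  54  52  52  58  70  93 107 123 118 114 108 108 105
 104 105 106 114 121 126 133 130]
272 [ 61  62  56  55  54  53  52  51  55  63  82 102 118 124 118 115 111 105
 104 104 106 108 111 117 123 127]
273 [ 57  59  56  54  58  62  60  58  54  66  75  98 112 121 121 114 112 111
 105 101  99 105 108 114
[... 2680 characters left out ...]
 227 228 228 229 229 229 229 229 230 230 230 231 231 231
 231 231 230 230 229 230]
228 [218 221 224 226 226 228 228 228 229 228 229 230 229 230 230 230 231 230
 230 230 229 228 228 228]
230 [217 221 223 226 226 227 228 228 228 230 229 229 230 230 231 231 230 230
 230 229 228 227 227 227]
232 [219 222 224 225 226 228 228 228 228 229 229 229 229 230 231 230 230 229
 230 229 227 227 225 224]
234 [219 221 223 225 226 226 227 228 229 229 229 230 229 230 230 229 230 229
 228 227 226 226 226 223]
236 [220 221 224 225 226 226 227 229 228 230 229 230 229 228 230 230 229 229
 227 227 226 225 224 223]
238 [220 221 223 224 224 226 227 227 228 229 229 229 228 228 229 229 228 228
 227 225 226 225 223 222]
```

Request:
{"method": "apply_moves", "body": {"rows": [{"hand": -1, "delta_pos": [1, 0, 4], "yaw": 0}, {"hand": -1, "delta_pos": [1, 0, 8], "yaw": 0}, {"hand": -1, "delta_pos": [1, 0, 11], "yaw": 0}, {"hand": -1, "delta_pos": [1, 0, 14], "yaw": 0}, {"hand": -1, "delta_pos": [1, 0, 16.5], "yaw": 0}, {"hand": -1, "delta_pos": [1, 0, 16.5], "yaw": 0}]}}

```text
clock: 20.97
position: [472.6, -338.0, 220.9]
ee_rot: [0.998, 0.069, -0.001, -0.0]
contact_force: [0.1, -0.1, -1.0]
gripper_width: 28.2
grasp_force: 59.6
```

Request:
{"method": "apply_moves", "body": {"rows": [{"hand": -1, "delta_pos": [4, 0, 0], "yaw": 0}, {"hand": -1, "delta_pos": [10, 0, -1.5], "yaw": 0}, {"hand": -1, "delta_pos": [16, 0, -2.6], "yaw": 0}, {"hand": -1, "delta_pos": [22, 0, -2.5], "yaw": 0}, {"hand": -1, "delta_pos": [28, 0, -2.2], "yaw": 0}, {"hand": -1, "delta_pos": [34, 0, -1.5], "yaw": 0}, {"hand": -1, "delta_pos": [39, 0, -0.7], "yaw": 0}, {"hand": -1, "delta_pos": [39, 0, -0.7], "yaw": 0}]}}

```text
clock: 21.63
position: [512.6, -332.6, 221.5]
ee_rot: [0.998, 0.069, -0.0, -0.0]
contact_force: [-1.6, -1.1, -0.8]
gripper_width: 28.4
grasp_force: 59.6
```

Request:
{"method": "apply_moves", "body": {"rows": [{"hand": -1, "delta_pos": [6, 0, 1], "yaw": 0}, {"hand": -1, "delta_pos": [12, 0, 2.4], "yaw": 0}, {"hand": -1, "delta_pos": [18, 0, 4.5], "yaw": 0}, {"hand": -1, "delta_pos": [22, 0, 6.7], "yaw": 0}, {"hand": -1, "delta_pos": [23.5, 0, 8], "yaw": 0}, {"hand": -1, "delta_pos": [23.5, 0, 8], "yaw": 0}]}}

```text
clock: 22.13
position: [535.0, -329.5, 213.5]
ee_rot: [0.998, 0.069, -0.0, -0.0]
contact_force: [-2.1, -0.0, -1.8]
gripper_width: 28.3
grasp_force: 59.7
```

```bash
python3 -c "
from look import *
a,s=look(11);p=s['position']
print(proj('side',[p+[0,0,-6],p+[0,0,-6-50],[529.3,-330,100]]).round(1))
m=a.mean(2).astype(int)
cv2.imwrite('pics/c11.png',cv2.resize(a[180:330,240:400,::-1],(640,600),interpolation=2))
"
```

```text
22.1833 [ 534.8 -329.5  213.6] f [-3.2  0.  -2.7] tq [-0.22  0.76  0.03]
[[242.4 333.8]
 [263.6 332.7]
 [287.5 329.3]]
```

View pics/c11.png

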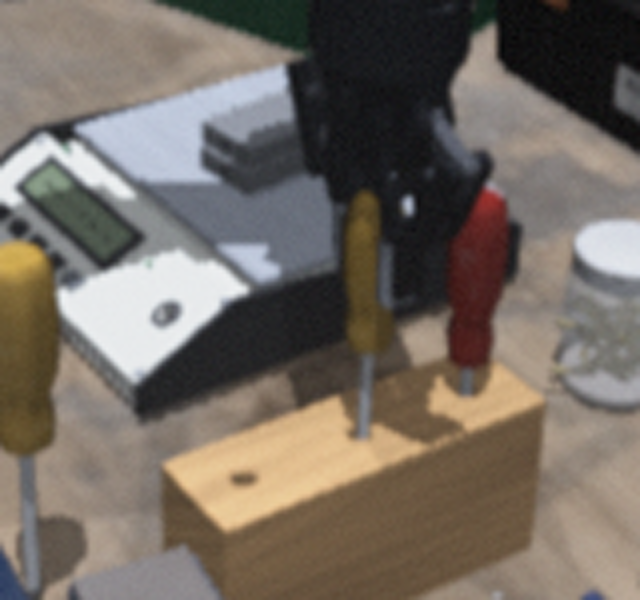

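The driver is nearly upright in the middle hole with its shaft partly in (at (435,362)). The weights are stacked flush on the pan (150,245), and the red driver and jar are undisturbed. I'll lower it.

Request:
{"method": "apply_moves", "body": {"rows": [{"hand": -1, "delta_pos": [-1, 0, 5], "yaw": 0}, {"hand": -1, "delta_pos": [-2, 0, 12], "yaw": 0}, {"hand": -1, "delta_pos": [-3, 0, 19], "yaw": 0}, {"hand": -1, "delta_pos": [-4, 0, 26], "yaw": 0}, {"hand": -1, "delta_pos": [-4.5, 0, 32], "yaw": 0}, {"hand": -1, "delta_pos": [-5, 0, 38], "yaw": 0}, {"hand": -1, "delta_pos": [-5, 0, 38], "yaw": 0}]}}

```text
clock: 22.77
position: [529.3, -330.0, 174.5]
ee_rot: [0.998, 0.068, -0.001, -0.001]
contact_force: [0.1, 0.1, -1.3]
gripper_width: 28.4
grasp_force: 59.8
```

Request:
{"method": "apply_moves", "body": {"rows": [{"hand": -1, "delta_pos": [0, 0, 4], "yaw": 0}, {"hand": -1, "delta_pos": [0, 0, 8], "yaw": 0}, {"hand": -1, "delta_pos": [0, 0, 8], "yaw": 0}, {"hand": 0, "delta_pos": [0, 0, 8], "yaw": 0}, {"hand": 0.3, "delta_pos": [0, 0, 8], "yaw": 0}, {"hand": 0.4, "delta_pos": [0, 0, 8], "yaw": 0}, {"hand": 0.4, "delta_pos": [0, 0, 8], "yaw": 0}, {"hand": 0.4, "delta_pos": [0, 0, -20], "yaw": 0}, {"hand": 0.4, "delta_pos": [0, 0, -60], "yaw": 0}, {"hand": 0.4, "delta_pos": [0, 0, -100], "yaw": 0}, {"hand": 0.4, "delta_pos": [-30, 0, -110], "yaw": 0}, {"hand": 0.4, "delta_pos": [-60, 0, -110], "yaw": 0}]}}

```text
clock: 23.77
position: [472.4, -339.4, 291.1]
ee_rot: [0.998, 0.07, 0.004, 0.003]
contact_force: [0.1, -1.4, -0.3]
gripper_width: 59.6
grasp_force: 0.0
```

Request:
{"method": "apply_moves", "body": {"rows": [{"hand": 0.4, "delta_pos": [-30, -30, -10], "yaw": 0}, {"hand": 0.4, "delta_pos": [-60, -60, -10], "yaw": 0}, {"hand": 0.4, "delta_pos": [-80, -95, -10], "yaw": 0}, {"hand": 0.4, "delta_pos": [-90, -130, -10], "yaw": 0}, {"hand": 0.4, "delta_pos": [-90, -160, -10], "yaw": 0}, {"hand": 0.4, "delta_pos": [-90, -160, -10], "yaw": 0}, {"hand": 0.4, "delta_pos": [-90, -160, -10], "yaw": 0}]}}

```text
clock: 24.35
position: [359.2, -191.5, 297.4]
ee_rot: [0.998, 0.07, 0.001, 0.0]
contact_force: [0.2, 0.4, 0.6]
gripper_width: 59.8
grasp_force: 0.0
```

```bash
python3 -c "
from look import *
a,s=look(12);b=imaging.get_image('top')['pixels'];cv2.imwrite('pics/t12.png',b[:,:,::-1])
print('home grip/tipside/end',proj('side',[[529.3,-330,151],[529.3,-330,184],[529.3,-330,100]]).round(1))
print('top home grip,end',proj('top',[[529.3,-330,151],[529.3,-330,184]]).round(1))
for c in('side','top'):
  for q in('short_driver_grip','short_driver','long_driver','screw_jar','measure','weight_up'):print(c,q,[(np.round(d['location'],1),round(d['score'],2)) for d in nets.pinpoint(c,q)][:3])
g=cv2.cvtColor(a[240:310,310:350],cv2.COLOR_RGB2HSV).astype(int);m=(g[:,:,0]>15)&(g[:,:,0]<32)&(g[:,:,1]>150)
y,x=np.nonzero(m);print('yellow rows',y.min()+240,y.max()+240,'cols',x.min()+310,x.max()+310,m.sum())
g=cv2.imread('pics/s0.png') if 0 else cv2.imread('pics/side0.png');g=cv2.cvtColor(g[250:320,282:320],cv2.COLOR_BGR2HSV).astype(int);m=(g[:,:,0]>15)&(g[:,:,0]<32)&(g[:,:,1]>150)
y,x=np.nonzero(m);print('orig home yellow rows',y.min()+250,y.max()+250,'hole',proj('side',[461,-337.6,100]),m.sum())
from fit import face
print(face(b[:,:,::-1].copy(),182,287,104,170,212,3))
"
```

```text
24.4 [ 359.7 -192.2  297.1] f [0.1 0.1 0.3] tq [-0.   -0.03  0.02]
home grip/tipside/end [[267.1 330.3]
 [253.3 331. ]
 [287.5 329.3]]
top home grip,end [[224.8 428.8]
 [224.3 433.8]]
side short_driver_grip [(array([258.6, 243.2]), 0.83), (array([266.4, 332.1]), 0.8)]
side short_driver [(array([283.2, 327.7]), 0.56), (array([287.6, 248.1]), 0.55)]
side long_driver [(array([271.2, 354.2]), 0.74)]
side screw_jar [(array([274.9, 390.9]), 0.85)]
side measure [(array([228.7, 205. ]), 0.94)]
side weight_up [(array([214.2, 306.6]), 0.64)]
top short_driver_grip [(array([300. , 413.5]), 0.72), (array([224.3, 427.4]), 0.57)]
top short_driver [(array([222.6, 417.4]), 0.79), (array([226.7, 408.2]), 0.61), (array([291.3, 399.4]), 0.57)]
top long_driver [(array([196.2, 412.5]), 0.74)]
top screw_jar [(array([137.9, 371.3]), 0.61)]
top measure [(array([282.6, 221.4]), 0.97), (array([185.1, 286.5]), 0.22)]
top weight_up [(array([184.5, 289.6]), 0.81), (array([235.7, 330.3]), 0.6)]
yellow rows 252 259 cols 326 334 12
orig home yellow rows 262 293 hole [[298.1125207  300.73284024]] 18
(array([639.,  -6.]), np.float64(15.80618707040199), array([55.4, 96.6]))
```

```bash
python3 -c "
from bench import workorder
print(workorder.job_done())"
```

```text
the job is handed in; nothing more can be done
None
```

The job is handed in and no verdict came back: camera checks show the weights stacked flush and the short screwdriver home in the middle hole, and the button was held at its stop (about 13 N) for over a second.

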